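# Lock the open quarter-turn fastener of a welding console and hang its key back

## Robot

A 6-joint arm with a two-finger parallel gripper is mounted at the origin on the work surface. World frame = base frame: x ahead of the robot, y to its left, z up, the work surface at z = 0. Lengths are in m, angles in rad, forces in N, time in s.
With the tool pointing down it reaches from about 0.35 to 0.775 m from the base axis. Payload 7.3 kg.
Tool frame: the origin (TCP) lies on the centre line of the jaws, within the pads' length; the fingertips stand 14 mm ahead of it and the grasp point (between the pads) lies 5 mm behind it; z points along the fingers, y is the direction in which the jaws open and shut (so a half turn about z gives the same grasp; the last joint's range is limited). The gripper opens to 92 mm and grips with 3 to 60 N. Pads are 19 mm wide; open, the fingers measure 130 mm over their backs; the gripper's body (75 mm by 190 mm) begins 47 mm behind the grasp point.
Start: joints at [-1.312, 0.342, 1.524, -0, 1.275, -0.146], TCP at [0.207, -0.483, 0.241] pointing down, gripper open.
Joint ranges: [-2.53, 2.53], [-0.77, 2.02], [0.04, 2.7], [-1, 4.14], [0.28, 2.66], [-3.11, 3.11]. Speed limits (rad/s): [2.57, 2.57, 3.14, 3.14, 3.14, 3.14].

## Interface

Orientations are given as [roll, pitch, yaw] about the fixed x, y, z axes, in that order (R = Rz(yaw) Ry(pitch) Rx(roll)).
In Python, from cell import telemetry, cams, robot gives the robot as it stands.
- The arm moves only by the tool servo_tool, never from a script. Its argument "targets" is text: rows parted by semicolons, each of 4 numbers parted by spaces: the shift along the tool's x, y, z in mm, then the turn about the tool's z in rad. In form: x y z yaw; .... A call has 1 to 20 rows; each row shifts and turns the pose as measured when the row begins, along the tool's axes as they then stand; what a row does not reach is not made up. A row lasts 1/8 s, in which the tool goes at most 62.5 mm and 10.7 degrees, less where a joint would pass 70% of its speed; a pose out of reach is approached as far as the arm can. A call with a gripper value outside its range is refused whole. "hand" is the opening, from 0 (shut) to 1 (fully open), set as the call begins (left out, the last holds). The fingers move at their own pace and stop on an object; "squeeze" is the grip in N (left out, the last holds). Time passes only in rows, so rows that do not move let the fingers close. It gives the time, the measured TCP pose, the force and the opening at its end, in the units of the state.
- telemetry.observe(): the state, without advancing time (a new reading comes with each control period).
- cams.read_camera(name): name is "side" or "top" or "wrist"; returns a dict with "color" (480x640x3 uint8, red, green, blue), "K" (3x3 intrinsics, pixels), "k1" (the pictures are not rectified: a ray, as slopes to the right and down, at radius r is drawn at 1 + k1 r^2 times it, then the intrinsics apply), "R" (3x3) and "t" (3): a world point X has camera coordinates R X + t. Camera axes: x right, y down, z forward; pixel columns grow to the right and rows downward; lengths in m; the calibration is good to about 2 mm. A picture is of the moment at which its call begins. There is no depth.
- robot.hand_in(): hands the job in, once; it reports no verdict.
Trained networks look in a picture, given as the dict that the camera call returned (one of the last four; its "shot" number tells which), for a name from the list of things; names that differ only in an ending like _2 or _b are one class to them, and where a whole thing is asked for, a point or a joint stands for the part that bears it (a point fixed in the world has none). Each returns a list of dicts, best first, with "score" (0 to 1); they miss things now and then, are a little off and sometimes report something else, mostly with a low value. They report only what shows in the picture. A call takes as long as a camera call. They do not tell look-alikes from the thing itself.
- cams.cut_out(picture, query): "region" (480x640 bool, what is visible of it) and "extent" ([centre column, centre row, width, height] in pixels, round what is visible of it).
The state is a dict: "time": time; "qpos": joint angles; "qvel": joint speeds; "joint_efforts": joint torques, N m; "tool_pos": TCP position; "tool_rot": TCP orientation; "contact_force": force on the tool from outside, world axes, zero at the start; "torque": the same for the moment, N m; "opening": finger opening in m.
Only numpy, scipy, OpenCV 4.12 (cv2) and the standard library are available. Lean on these libraries where they do the work, as an engineer would, in place of code of your own. Each camera call takes 0.05 s, during which the arm holds its last target.

## Task

One of the two quarter-turn fasteners on the sloping cover of the welding console is still undone. Take the flat-bladed key off its hook, turn the fastener's slot into line so that it pushes in, press it home and give it a quarter turn clockwise so that it stays locked; then hang the key back on the hook it came from and leave it hanging still. Leave the other fastener done up and do not knock the other keys or the things lying about.

Things in the scene. Friction and masses are not known exactly. Their poses are not given: they have to be found in the camera images.
- console: Grey steel control console fixed to the bench, 260 wide (y) x 240 deep (x), flat rear top 179 high. Origin: centre of its underside; its -x side, the front, faces roughly to the robot. From the 70 high front edge the cover rises at 35 degrees for 190 mm. Two quarter-turn fasteners lie 42 up the slope, 85 left and right of the middle. Buttons stand 24 out of the cover's upper half.
- lock_a_axis (a point): Centre of the UNDONE fastener on the cover's surface (left or right one, it varies). z: out of the cover along the fastener's axis, 35 degrees from vertical, leaning to the console's front; x: straight up the slope; y: level. A fixed collar 48 in diameter, 8 high, surrounds its round head (diameter 35). Black ticks by the collar: upper one = slot lined up, side ones = locked.
- lock_a_slot (a point): Centre of the mouth of the undone fastener's slot, in the top of its head; z out of the cover, x along the slot (turns with it). Closed-ended slot 24 long x 7 wide x 8 deep. Undone, the head is popped out: mouth 17 above the cover, 9 above the collar; locked, about 10 above the cover. Bare metal. The head moves in along its axis when pressed.
- lock_a_turn (a joint): Angle of the undone fastener, rad. 0 = slot straight up the slope, against a stop: there it lines up with its receptacle inside. Grows CLOCKWISE, seen from outside the cover, to the other stop at 1.571 = slot level (locked). Starts at 0.35 to 1.2, popped out; turns with 0.04 N m friction. It pushes in only within about 0.1 of 0.
- lock_a_push (a joint): How far the undone fastener's head is pressed in, m. 0 = popped out by its spring (3 N), 0.0085 = fully in (6.4 N). Not lined up, it stops at 0.0005. Only from 0.007 inwards can it be turned to 1.571; once turned by 0.3 or more it is caught and stays at about 0.007 when let go.
- lock_b_axis (a point): The same point and axes as lock_a_axis for the other fastener, which is already locked: slot level, head only 2 above its collar.
- lock_b_turn (a joint): Angle of the locked fastener, measured as for the other one: about 1.57.
- lock_b_push (a joint): Depth of the locked fastener, measured as for the other one: about 0.007.
- key: The only key with a flat blade: steel, about 0.13 kg, 114 long, hanging blade down from one of three hooks. Origin: centre of the blade's tip; z: along the shaft up to the bow; y: along the width of blade and bow; x: through the bow's window. Blade 20 wide x 5 thick, 12 long, the last 3 mm tapered to 15 x 2.6; then a round shaft of diameter 10 up to z = 70.
- key_bow (a point): Middle of the key's bow (handle), z = 92 mm in the key, axes as the key's. The bow is a flat rectangular loop, 44 wide (y) x 44 high (z) x 9 thick (x), from z = 70 to 114, with a window 26 wide, z = 77 to 107. Its two flat outer sides, 44 apart, can be gripped from above, one finger on each side of the hook.
- key_eye (a point): Middle of the upper edge of the key's window (z = 107 mm in the key), which rests on the hook's prong.
- rail: Fixed key rail: foot plate 6 thick, two posts, a 12 mm square bar 250 long (y), centre 200 high. Origin: on the bench below the bar's middle. Three hooks at y = -80, 0, 80 point to -x (to the robot): a level prong of diameter 7, axis 200 high, to x = -64, then bent up to x = -70, top 212 high. Keys hang 45 from the bar, bow square to the prong, on which the eye has 23 of play: lift by 15, draw off to -x.
- key_square: Another key of the same length and bow, with a 15 mm square socket as lower end; on another hook. Origin: centre of its lower end.
- key_round: Another key of the same length and bow, with a 19 mm round socket as lower end; on the third hook. Origin: centre of its lower end.
- spray_can: Bare grey aerosol can, 65 in diameter, 190 high, standing on the bench in front of the gap between console and rail. Origin: centre of its base.
- brush: Wire brush lying on the foot plate of the rail below the keys. Origin: on its underside.
- hammer: Hammer 220 long lying on the bench in front of the console. Origin: on its underside.
- magnet: Flat arrow-shaped welding magnet, 75 x 56 x 18, lying on the bench between console and rail. Origin: on its underside.
- tube: Offcut of 50 mm square tube standing on end, 110 high, between console and rail. Origin: centre of its base.
- tin: Small open tin, 60 in diameter and 50 high, on the console's flat rear top. Origin: centre of its base.
Mind the look-alikes: they are no part of the job. Leave any pink look-alike of the key alone.

How it is judged:
On the way, in this order (a step that is already met when the one before it is completed fails the run):
1. the flat-bladed key is taken off its hook (distance of key_eye from where it was at the start of the episode above 0.07 m), for 0.1 s.
2. the undone fastener is pressed home and turned until it is locked (value of joint lock_a_push above 0.006 m and value of joint lock_a_turn above 1.35 rad), for 0.2 s.
At the end, for the whole second after the job is handed in: Both fasteners are in by over 6 mm and turned over 1.35 rad. The flat-bladed key, let go, hangs still on the hook it came from (eye within 25 mm of its start, upright to 0.2 rad). The other keys are within 40 mm of their places, the can 25 mm, and brush, hammer, magnet, tube and tin 30 mm (all of step 2 and value of joint lock_b_push above 0.006 m and value of joint lock_b_turn above 1.35 rad and distance of each of key_eye, spray_can from where it was at the start of the episode below 0.025 m and angle between key's own z axis and vertical below 0.2 rad and linear speed of key below 0.05 m/s and distance of each of brush, hammer, magnet, tube, tin from where it was at the start of the episode below 0.03 m and distance of each of key_square, key_round from where it was at the start of the episode below 0.04 m); the robot touches nothing.
It fails at once if the fastener that was already locked is turned loose (value of joint lock_b_turn below 1.3 rad or value of joint lock_b_push below 0.005 m).
It fails at once if another key or one of the things lying about is knocked out of its place (30 mm; can 25 mm, keys 40 mm) (distance of spray_can from where it was at the start of the episode above 0.025 m or distance of any of brush, hammer, magnet, tube, tin from where it was at the start of the episode above 0.03 m or distance of any of key_square, key_round from where it was at the start of the episode above 0.04 m).
It also fails if it takes over 72 s, if anything falls off the work surface, if the arm or the gripper's body presses on something with over 40 N, if the wrist force passes 120 N, or if a joint passes its speed limit or range.

## Working session

There is one attempt and no reset: what is moved stays moved. The work goes in short steps, Python scripts to look and compute and a tool call to move; the robot and the scene stay as the last step left them, time stands still between calls to the robot, and variables do not carry over. Pictures are saved under pics/ and viewed, and the job is handed in when it is done.

Besides the shell and the picture viewer there is one more tool, called after ">>>" as a command line: name --argument value ..., lists and objects as JSON in quotes. servo_tool: Moves the arm, as the interface text tells. Its arguments: {"type":"object","properties":{"targets":{"type":"string"},"hand":{"type":"number"},"squeeze":{"type":"number"}},"required":["targets"]}

```bash
ls; mkdir -p pics; python3 - <<'E'
from cell import telemetry,cams,robot
import cv2
print(telemetry.observe())
for n in ["side","top","wrist"]:
    p=cams.read_camera(n)
    cv2.imwrite(f"pics/{n}0.png",p["color"][:,:,::-1])
    print(n,p["K"].tolist(),p["k1"],p["R"].round(4).tolist(),p["t"].round(4).tolist())
E
```

```text
pics
{'time': 0.0, 'qpos': array([-1.31203097e+00,  3.42715010e-01,  1.52502045e+00,  7.60959616e-06,
        1.27540116e+00, -1.45989997e-01]), 'qvel': array([-0.00150603, -0.00089484,  0.00131332, -0.00068667, -0.00049821,
       -0.00069644]), 'joint_efforts': array([-2.71309573e-04, -4.31241453e+01, -2.44221890e+01,  7.17856502e-02,
        5.59134583e-02, -1.18018629e-04]), 'tool_pos': array([ 0.20666871, -0.48218825,  0.24004776]), 'tool_rot': array([-3.14006617e+00, -2.31802796e-04,  4.04752953e-01]), 'contact_force': array([-0.80315323, -0.32538838,  0.58591077]), 'torque': array([-0.02124128,  0.0030572 , -0.01010727]), 'opening': 0.09165149307660574}
side [[493.6460803171246, 0.0, 323.9398381706797], [0.0, 493.6460803171246, 243.75249038696313], [0.0, 0.0, 1.0]] -0.12264723873055576 [[-0.8507, -0.5254, -0.0166], [-0.2498, 0.4318, -0.8667], [0.4626, -0.7331, -0.4986]] [0.4709, 0.271, 0.645]
top [[500.38180413735375, 0.0, 321.8850068199365], [0.0, 500.38180413735375, 239.49417920818496], [0.0, 0.0, 1.0]] -0.06954255013681611 [[0.0207, -0.9994, 0.0289], [-0.9968, -0.0229, -0.0764], [0.077, -0.0272, -0.9967]] [-0.0264, 0.5449, 0.939]
wrist [[336.155435826525, 0.0, 321.6352200415026], [0.0, 336.155435826525, 243.70145232705272], [0.0, 0.0, 1.0]] -0.025343830009575068 [[0.3937, -0.9192, -0.0015], [-0.8857, -0.3798, 0.2671], [-0.2461, -0.1038, -0.9637]] [-0.5245, -0.0331, 0.3892]
```

View pics/side0.png

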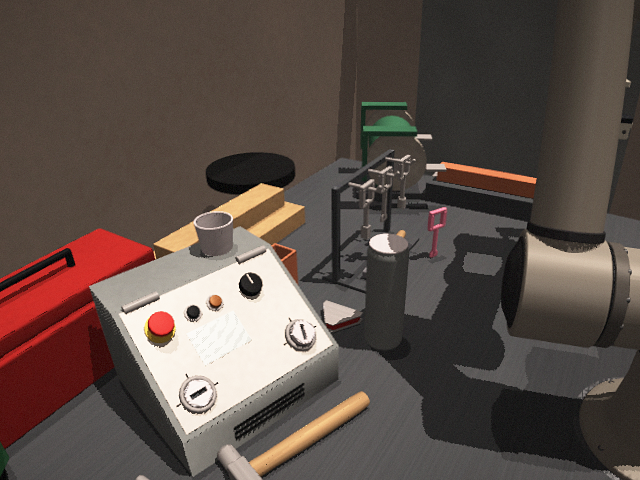

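View pics/top0.png

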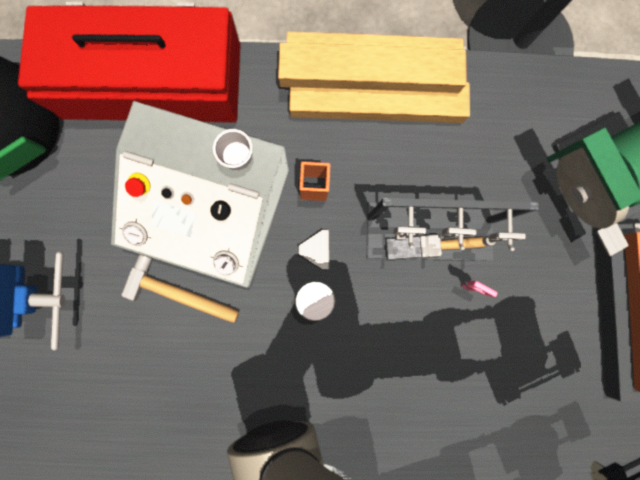

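View pics/wrist0.png

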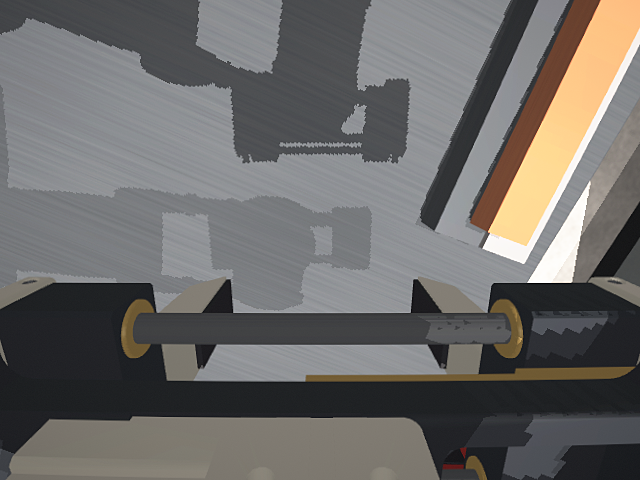

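```bash
python3 - <<'E'
from cell import telemetry,cams,robot
import cv2,numpy as np,pickle
P={n:cams.read_camera(n) for n in ["side","top"]}
pickle.dump(P,open("P0.pkl","wb"))
for n in P:
  for q in ["lock_a_slot","lock_b_axis","key","key_square","key_round","key_eye","key_bow","lock_a_axis","console","rail","spray_can"]:
    try: print(n,q,[(round(d["score"],2),np.round(d["extent"]).tolist()) for d in cams.cut_out(P[n],q)][:4])
    except Exception as e: print(n,q,e)
s=P["side"]["color"][:,:,::-1];t=P["top"]["color"][:,:,::-1]
a=cv2.resize(s[140:260,330:450],(600,600),interpolation=cv2.INTER_CUBIC);cv2.imwrite("pics/c1.png",a)
b=np.hstack([cv2.resize(s[355:430,160:235],(400,400)),cv2.resize(s[295:370,265:340],(400,400))]);cv2.imwrite("pics/c2.png",b)
c=cv2.resize(t[180:290,350:550],(800,440),interpolation=cv2.INTER_CUBIC);cv2.imwrite("pics/c3.png",c)
E
```

```text
side lock_a_slot [(0.97, [303.0, 332.0, 27.0, 23.0])]
side lock_b_axis [(0.85, [197.0, 396.0, 37.0, 37.0])]
side key [(0.86, [384.0, 196.0, 14.0, 61.0]), (0.68, [437.0, 232.0, 22.0, 49.0])]
side key_square [(0.76, [369.0, 207.0, 16.0, 62.0])]
side key_round [(0.71, [388.0, 196.0, 13.0, 58.0]), (0.65, [403.0, 181.0, 11.0, 52.0]), (0.59, [303.0, 333.0, 27.0, 29.0])]
side key_eye [(0.88, [386.0, 195.0, 14.0, 59.0]), (0.86, [438.0, 234.0, 17.0, 46.0])]
side key_bow [(0.93, [437.0, 233.0, 18.0, 49.0]), (0.26, [199.0, 396.0, 26.0, 30.0])]
side lock_a_axis [(0.57, [301.0, 334.0, 33.0, 28.0])]
side console [(0.97, [212.0, 352.0, 247.0, 254.0])]
side rail [(0.77, [370.0, 222.0, 98.0, 143.0]), (0.75, [213.0, 351.0, 247.0, 250.0]), (0.71, [386.0, 291.0, 49.0, 120.0]), (0.66, [286.0, 262.0, 28.0, 45.0])]
side spray_can [(0.59, [386.0, 290.0, 45.0, 118.0]), (0.17, [284.0, 264.0, 27.0, 42.0])]
top lock_a_slot [(0.86, [226.0, 265.0, 26.0, 21.0])]
top lock_b_axis [(0.65, [135.0, 232.0, 29.0, 29.0])]
top key [(0.77, [479.0, 290.0, 33.0, 17.0]), (0.73, [134.0, 236.0, 19.0, 18.0]), (0.58, [459.0, 232.0, 33.0, 10.0])]
top key_square [(0.76, [409.0, 237.0, 36.0, 14.0]), (0.65, [458.0, 233.0, 42.0, 14.0]), (0.31, [505.0, 238.0, 45.0, 15.0])]
top key_round []
top key_eye [(0.72, [135.0, 236.0, 13.0, 20.0]), (0.53, [455.0, 232.0, 38.0, 16.0]), (0.49, [480.0, 289.0, 34.0, 21.0])]
top key_bow [(0.59, [481.0, 291.0, 34.0, 17.0]), (0.58, [458.0, 234.0, 41.0, 14.0])]
top lock_a_axis [(0.64, [225.0, 262.0, 32.0, 23.0])]
top console [(0.7, [200.0, 195.0, 178.0, 182.0])]
top rail [(0.71, [453.0, 228.0, 167.0, 62.0])]
top spray_can [(0.6, [314.0, 302.0, 41.0, 41.0]), (0.44, [227.0, 261.0, 27.0, 26.0]), (0.26, [458.0, 233.0, 40.0, 10.0]), (0.23, [453.0, 229.0, 170.0, 65.0])]
```

View pics/c1.png

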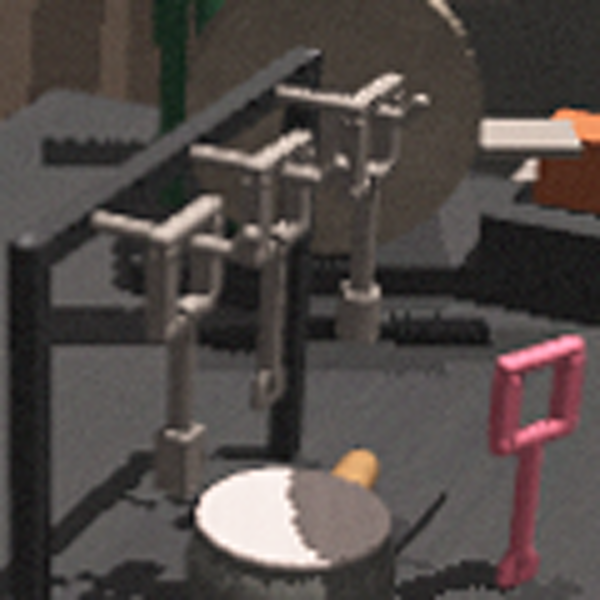

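View pics/c2.png

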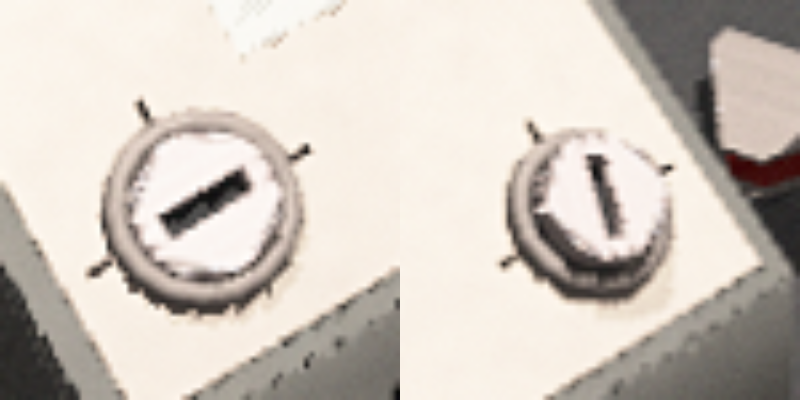

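View pics/c3.png

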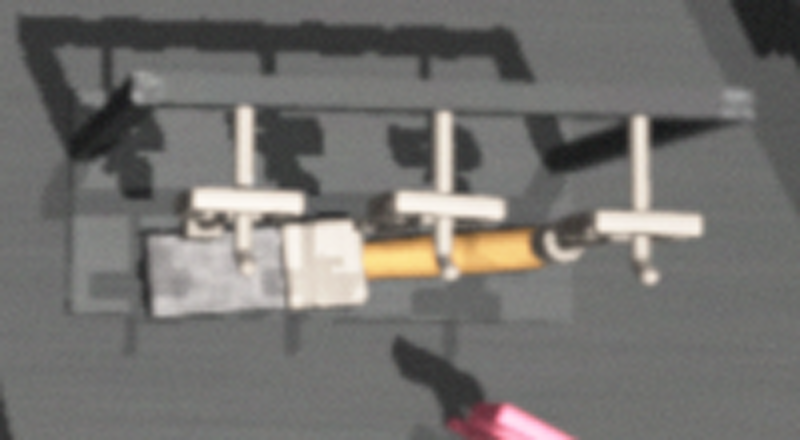

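```bash
cat > h.py <<'E'
import numpy as np,cv2,pickle
from scipy.optimize import least_squares
from scipy.spatial.transform import Rotation as Ro
def proj(p,X):
    X=np.atleast_2d(X); c=X@p["R"].T+p["t"]; s=c[:,:2]/c[:,2:]
    s=s*(1+p["k1"]*(s**2).sum(1,keepdims=True)); K=p["K"]
    return s*[K[0,0],K[1,1]]+[K[0,2],K[1,2]]
def ray(p,uv):
    K=p["K"]; d=(np.array(uv,float)-[K[0,2],K[1,2]])/[K[0,0],K[1,1]]; s=d.copy()
    for _ in range(10): s=d/(1+p["k1"]*(s**2).sum())
    v=p["R"].T@np.array([*s,1]); return -p["R"].T@p["t"], v
def onz(p,uv,z):
    o,v=ray(p,uv); return o+v*(z-o[2])/v[2]
def tri(obs):
    A=np.zeros((3,3));b=np.zeros(3)
    for p,uv in obs:
        o,v=ray(p,uv);v=v/np.linalg.norm(v);M=np.eye(3)-np.outer(v,v);A+=M;b+=M@o
    X=np.linalg.solve(A,b); return X,[ (proj(p,X)[0]-uv).round(1).tolist() for p,uv in obs]
E
python3 - <<'E'
from h import *
P=pickle.load(open("P0.pkl","rb"))
t=P["top"]["color"][:,:,::-1]
I=cv2.INTER_CUBIC
cv2.imwrite("pics/d1.png",np.hstack([cv2.resize(t[210:255,112:157],(400,400),interpolation=I),cv2.resize(t[240:285,203:248],(400,400),interpolation=I)]))
cv2.imwrite("pics/d2.png",cv2.resize(t[195:295,360:540],(792,440),interpolation=I))
E
```

```text
(no output)
```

View pics/d1.png

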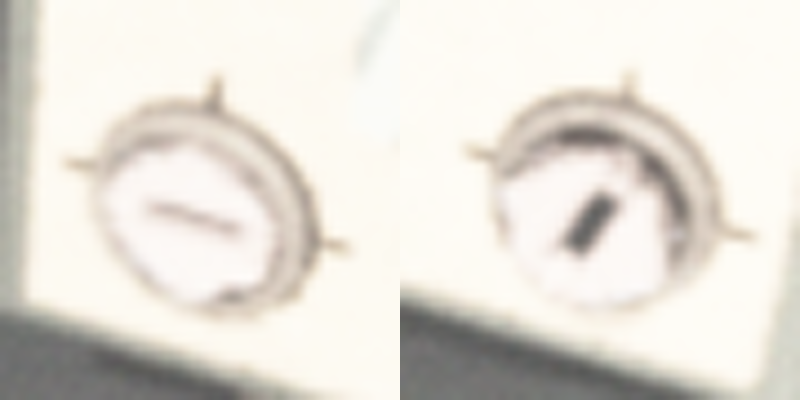

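View pics/d2.png

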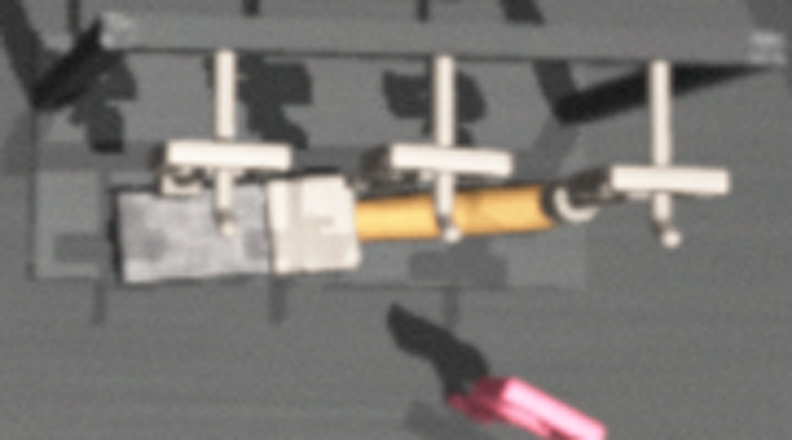

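```bash
cat > m1.py <<'E'
from h import *
P=pickle.load(open("P0.pkl","rb"));T,S=P["top"],P["side"]
# console fit
c35,s35=np.cos(np.radians(35)),np.sin(np.radians(35))
def con(q,X): 
    c,s=np.cos(q[2]),np.sin(q[2]); X=np.atleast_2d(X)
    return np.c_[q[0]+c*X[:,0]-s*X[:,1],q[1]+s*X[:,0]+c*X[:,1],X[:,2]]
n=np.array([-s35,0,c35]);u=np.array([c35,0,s35])
La=np.array([-.12+.042*c35,-.085,.07+.042*s35]);Lb=La*[1,-1,1]
pts=[La,Lb,La+.017*n,Lb+.01*n]
oT=[(226.5,261.8),(135.3,232.9),(224.4,265.4),(133.8,234.7)]
oS=[(300,335.3),(197.5,394.4),(303.1,331.6),(198.4,392.9)]
f=lambda q:np.r_[(proj(T,con(q,pts))-oT).ravel(),(proj(S,con(q,pts))-oS).ravel()]
if __name__=="__main__":
    r=least_squares(f,[.6,.2,-.3]);q=r.x
    print("console",q.round(4),np.degrees(q[2]),r.fun.round(1))
    print("lockA surf",con(q,La),"mouth",con(q,La+.017*n))
    print("tri A",tri([(T,oT[0]),(S,oS[0])]),"slotA",tri([(T,oT[2]),(S,oS[2])]),"B",tri([(T,oT[1]),(S,oS[1])]))
    # slot angle
    for p,e in ((T,[(203+170/8.89,240+250/8.89),(203+212/8.89,240+200/8.89)]),(S,[(301.9,324.4),(304.9,339.1)])):
        best=[]
        for th in np.arange(0,1.57,.02):
            d=np.cos(th)*u-np.sin(th)*np.array([0,1,0])
            ab=proj(p,con(q,[La+.017*n+.01*d,La+.017*n-.01*d])); v=ab[0]-ab[1]; w=np.array(e[0])-e[1]
            a=abs(v@w)/np.linalg.norm(v)/np.linalg.norm(w); best.append((a,th))
        print(max(best))
    # rail: prong tips (z .212), d2 crop scale 4.4 offset 360,195
    g=lambda x,y:(360+x/4.4,195+y/4.4)
    for nm,tip,root in (("sq",(228,228),(225,52)),("flat",(450,233),(443,58)),("rnd",(669,238),(659,62))):
        a=onz(T,g(*tip),.212);b=onz(T,g(*root),.203);print(nm,a.round(4),b.round(4))
    for nm,l,r_ in (("sq",(166,155),(290,158)),("flat",(391,158),(512,163)),("rnd",(611,178),(728,182))):
        a=onz(T,g(*l),.21);b=onz(T,g(*r_),.21);print(nm,"bowtop",a.round(4),b.round(4),((a+b)/2).round(4))
    # pink
    print("pink",tri([(T,(481,290)),(S,(437,232))]))
    for z in (0,.05,.1,.114): print(onz(T,(360+560/4.4,195+405/4.4),z).round(3),onz(S,(439,212),z).round(3))
    print("can",onz(T,(314.5,302),.19))
    print("brush",onz(T,(414,246),.03))
E
python3 m1.py
```

```text
console [ 0.6031  0.2135 -0.2786] -15.962900049497412 [-0.3 -0.6 -0.1 -0.2 -1.3  1.  -1.2  0.7 -0.4 -0.5  0.  -0.5  0.5 -1.1
  0.4 -1. ]
lockA surf [[0.4974128  0.15534743 0.09409021]] mouth [[0.48803799 0.15802904 0.1080158 ]]
tri A (array([0.49667973, 0.15501288, 0.09314886]), [[-0.1, -0.1], [0.2, 0.0]]) slotA (array([0.48988135, 0.15658123, 0.10419569]), [[-0.0, -0.0], [0.1, 0.0]]) B (array([0.54401641, 0.31895353, 0.09331039]), [[-0.0, -0.1], [0.1, 0.0]])
(np.float64(0.9999909944768506), np.float64(0.4))
(np.float64(0.9999973015680588), np.float64(0.42))
sq [ 0.5224 -0.1486  0.212 ] [ 0.5861 -0.149   0.203 ]
flat [ 0.5224 -0.228   0.212 ] [ 0.5861 -0.2284  0.203 ]
rnd [ 0.5224 -0.3078  0.212 ] [ 0.5868 -0.3084  0.203 ]
sq bowtop [ 0.5479 -0.1268  0.21  ] [ 0.5479 -0.1711  0.21  ] [ 0.5479 -0.1489  0.21  ]
flat bowtop [ 0.5487 -0.2074  0.21  ] [ 0.548  -0.2512  0.21  ] [ 0.5484 -0.2293  0.21  ]
rnd bowtop [ 0.5435 -0.2874  0.21  ] [ 0.5431 -0.3307  0.21  ] [ 0.5433 -0.309   0.21  ]
pink (array([ 0.45656377, -0.31222676,  0.05493654]), [[-0.4, -0.9], [0.8, -0.1]])
[ 0.46  -0.345  0.   ] [ 0.523 -0.515  0.   ]
[ 0.461 -0.327  0.05 ] [ 0.491 -0.416  0.05 ]
[ 0.461 -0.309  0.1  ] [ 0.46  -0.317  0.1  ]
[ 0.461 -0.303  0.114] [ 0.451 -0.289  0.114]
can [ 4.33841395e-01 -3.79828214e-04  1.90000000e-01]
brush [ 0.53622739 -0.19090705  0.03      ]
```

>>> servo_tool --targets "0 0 -50 0; 0 0 -50 0; 0 30 -40 0; 0 40 0 0; 0 40 0 0; 0 40 0 0; 0 40 0 0" --hand 0.65

```text
time: 2.22
tool_pos: [0.2828, -0.6596, 0.3881]
tool_rot: [3.137, 0.0, 0.404]
contact_force: [-0.1, -0.9, 1.3]
opening: 0.0593
```

```bash
python3 -c "
from cell import telemetry
s=telemetry.observe()
for k in s: print(k,s[k])"
```

```text
time 2.225
qpos [-1.27240000e+00  7.42151722e-01  4.52439129e-01 -3.38963070e-05
  1.94264279e+00 -1.05940381e-01]
qvel [ 5.00470561e-02  1.00631751e+00 -1.88088394e+00  5.50893678e-05
  8.54788201e-01  5.13299535e-02]
joint_efforts [  0.55107018 -68.22379589 -19.48490024   0.09395757  -0.85755246
  -0.07155393]
tool_pos [ 0.28280145 -0.65959825  0.38811408]
tool_rot [3.13726141e+00 4.92279560e-04 4.04323256e-01]
contact_force [-0.10322362 -0.90238986  1.26307634]
torque [-0.02364176 -0.03704361 -0.03382846]
opening 0.05931406207808307
```

>>> servo_tool --targets "0 20 0 0; 0 20 0 0; 0 20 0 0; 0 20 0 0"

```text
time: 2.72
tool_pos: [0.305, -0.7118, 0.3638]
tool_rot: [3.127, -0.001, 0.404]
contact_force: [0.3, -0.4, 0.3]
opening: 0.0598
```

```bash
python3 -c "
from cell import telemetry
s=telemetry.observe()
for k in ['qpos','qvel']: print(k,s[k])"
```

```text
qpos [-1.26568262  0.97661141  0.03610101  0.00276525  2.11401064 -0.09761273]
qvel [ 6.33745027e-03  1.37497187e-01  7.16156390e-05  1.13330049e-02
 -1.29457193e-01  1.12395588e-02]
```

>>> servo_tool --targets "0 -40 -10 0; 0 -40 -10 0.1; 0 -50 -10 0.15; 0 -50 0 0.154; 0 0 0 0"

```text
time: 3.35
tool_pos: [0.2566, -0.5559, 0.3928]
tool_rot: [3.104, -0.015, -0.013]
contact_force: [0.9, -1.2, 2.0]
opening: 0.0598
```

>>> servo_tool --targets "36 -41 6 0; 36 -41 6 0; 36 -41 6 0; 36 -41 6 0; 36 -41 6 0; 36 -41 6 0; 36 -41 6 0; 20 -20 6 0; 0 0 0 0; 0 0 0 0"

```text
time: 4.6
tool_pos: [0.5558, -0.2633, 0.363]
tool_rot: [3.042, -0.072, -0.003]
contact_force: [-0.2, 0.0, 0.0]
opening: 0.0595
```

>>> servo_tool --targets "-15 0 0 0; -15 0 0 0; -15 0 0 0; -15 0 0 0; 0 0 0 0"

```text
time: 5.22
tool_pos: [0.4934, -0.2714, 0.3654]
tool_rot: [3.031, -0.084, -0.009]
contact_force: [0.5, 0.4, -0.7]
opening: 0.0598
```

>>> servo_tool --targets "-60 0 0 0; -60 0 0 0; 0 0 0 0"

```text
time: 5.6
tool_pos: [0.3717, -0.2734, 0.3558]
tool_rot: [3.028, -0.087, -0.011]
contact_force: [0.8, 0.4, 0.4]
opening: 0.0597
```

```bash
python3 -c "
from cell import telemetry
s=telemetry.observe()
for k in s: print(k,s[k])"
```

```text
time 5.6
qpos [-0.78659574  0.07381613  1.561635   -0.02111074  1.36446826  0.80314259]
qvel [ 0.01885644  0.03846622 -0.08478807  0.01541075 -0.02695878  0.01135588]
joint_efforts [ -0.50353864 -31.98699117 -25.06432414  -0.20028868  -0.40384878
  -0.34101564]
tool_pos [ 0.37174685 -0.27335858  0.35582455]
tool_rot [ 3.02773503 -0.0870477  -0.01111914]
contact_force [0.77485992 0.37767868 0.44662322]
torque [ 0.07927606  0.0395807  -0.03133326]
opening 0.05969748799220812
```

>>> servo_tool --targets "0 0 0 0; 0 0 0 0; 0 0 0 0; 0 0 0 0; 0 0 0 0; 0 0 0 0"

```text
time: 6.35
tool_pos: [0.3753, -0.2751, 0.3571]
tool_rot: [3.026, -0.09, -0.009]
contact_force: [-0.2, -0.4, 0.4]
opening: 0.0598
```

>>> servo_tool --targets "60 0 0 0; 60 0 0 0; 0 0 0 0; 0 0 0 0"

```text
time: 6.85
tool_pos: [0.4972, -0.2764, 0.3668]
tool_rot: [3.026, -0.088, -0.011]
contact_force: [0.7, 0.2, 0.8]
opening: 0.0592
```

>>> servo_tool --targets "0 0 60 0; 0 0 60 0; 0 0 0 0; 0 0 0 0"

```text
time: 7.35
tool_pos: [0.5056, -0.292, 0.2513]
tool_rot: [3.021, -0.094, -0.013]
contact_force: [0.1, 0.0, 1.0]
opening: 0.0598
```

>>> servo_tool --targets "0 0 -60 0; 0 0 -60 0; 0 0 0 0; 0 0 0 0"

```text
time: 7.85
tool_pos: [0.4935, -0.2772, 0.3842]
tool_rot: [3.012, -0.107, -0.014]
contact_force: [0.0, 0.1, -0.6]
opening: 0.0599
```

>>> servo_tool --targets "0 -60 0 0; 0 -60 0 0; 0 0 0 0; 0 0 0 0"

```text
time: 8.35
tool_pos: [0.4958, -0.1561, 0.3676]
tool_rot: [3.012, -0.106, -0.016]
contact_force: [0.5, 0.0, 0.2]
opening: 0.0598
```

>>> servo_tool --targets "0 60 0 0; 0 60 0 0; 0 0 0 0; 0 0 0 0"

```text
time: 8.85
tool_pos: [0.4913, -0.2819, 0.3821]
tool_rot: [3.013, -0.104, -0.019]
contact_force: [0.0, 1.5, 0.2]
opening: 0.0599
```

```bash
cat >> h.py <<'E'
def Rt(s): return Ro.from_euler("xyz",s["tool_rot"]).as_matrix()
def go(s,tcp,back=0):
    "delta in tool axes (mm) to bring TCP to tcp - back*toolz"
    R=Rt(s); return (R.T@(np.array(tcp)-back*R[:,2]-s["tool_pos"])*1000).round(1)
E
python3 - <<'E'
from h import *; from cell import telemetry
s=telemetry.observe();R=Rt(s);print(s["tool_pos"],s["tool_rot"],R.round(3))
g=np.array([.548,-.229,.193]); print(go(s,g+.005*R[:,2],.08), go(s,g+.005*R[:,2],.0))
E
```

```text
[ 0.49130646 -0.28193435  0.3821274 ] [ 3.01327427 -0.1043371  -0.01874595] [[ 0.994 -0.032  0.101]
 [-0.019 -0.991 -0.13 ]
 [ 0.104  0.127 -0.986]]
[ 35.7 -78.4 110.4] [ 35.7 -78.4 190.4]
```

>>> servo_tool --targets "7 -16 22 0; 7 -16 22 0; 7 -16 22 0; 7 -16 22 0; 7 -15 22 0; 0 0 0 0; 0 0 0 0"

```text
time: 9.72
tool_pos: [0.5406, -0.2125, 0.2653]
tool_rot: [3.013, -0.105, -0.015]
contact_force: [-0.3, -0.5, 0.2]
opening: 0.0599
```

```bash
python3 - <<'E'
from h import *; from cell import telemetry,cams
s=telemetry.observe();R=Rt(s);print(s["tool_pos"],s["tool_rot"],s["qpos"])
g=np.array([.548,-.229,.193]); print(go(s,g+.005*R[:,2],.0))
for n in ["top","wrist"]: 
    p=cams.read_camera(n);cv2.imwrite(f"pics/{n}1.png",p["color"][:,:,::-1])
E
```

```text
[ 0.54058336 -0.21247889  0.26527903] [ 3.01273543 -0.10515265 -0.01457517] [-0.46971153  0.35102435  1.4532374  -0.07518831  1.18739622  1.1453491 ]
[ 0.   6.9 79.2]
```

View pics/wrist1.png

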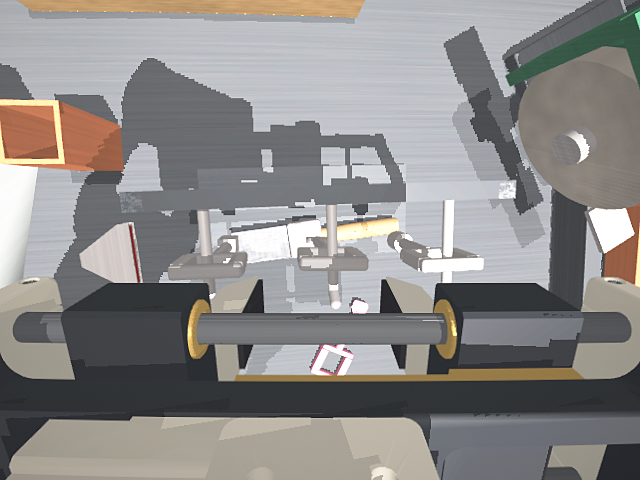

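>>> servo_tool --targets "0 3.5 13 0; 0 3.5 13 0; 0 0 13 0; 0 0 0 0; 0 0 0 0"

```text
time: 10.45
tool_pos: [0.5441, -0.2272, 0.2258]
tool_rot: [3.012, -0.106, -0.017]
contact_force: [-0.7, 0.4, -0.8]
opening: 0.0598
```

```bash
python3 - <<'E'
from h import *; from cell import telemetry,cams
s=telemetry.observe();R=Rt(s);print(s["tool_pos"],s["tool_rot"])
g=np.array([.548,-.229,.193]); print(go(s,g+.005*R[:,2],.0))
p=cams.read_camera("wrist");im=p["color"][:,:,::-1].copy()
for X in ([.548,-.229,.2105],[.548,-.207,.2105],[.548,-.251,.2105],[.522,-.229,.212]):
    u=proj(p,X)[0];cv2.circle(im,(int(u[0]),int(u[1])),2,(0,0,255),-1)
cv2.imwrite("pics/w2.png",im)
p=cams.read_camera("side");cv2.imwrite("pics/s2.png",cv2.resize(p["color"][100:280,300:540,::-1],(800,600)))
E
```

```text
[ 0.54406572 -0.22719591  0.2257637 ] [ 3.01215225 -0.10619886 -0.01745229]
[ 0.5 -2.5 37.9]
```

View pics/w2.png

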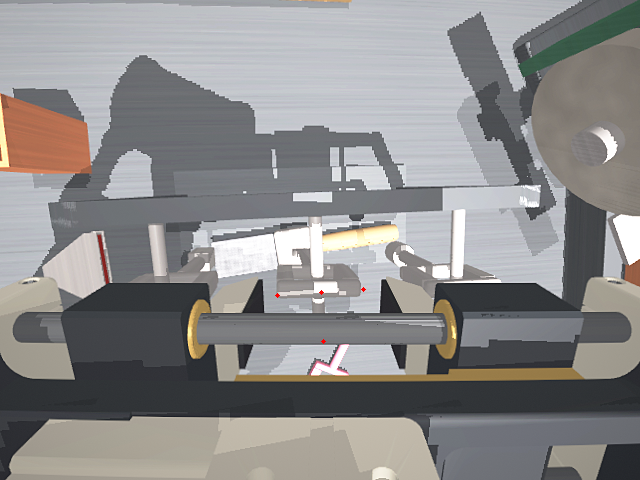

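View pics/s2.png

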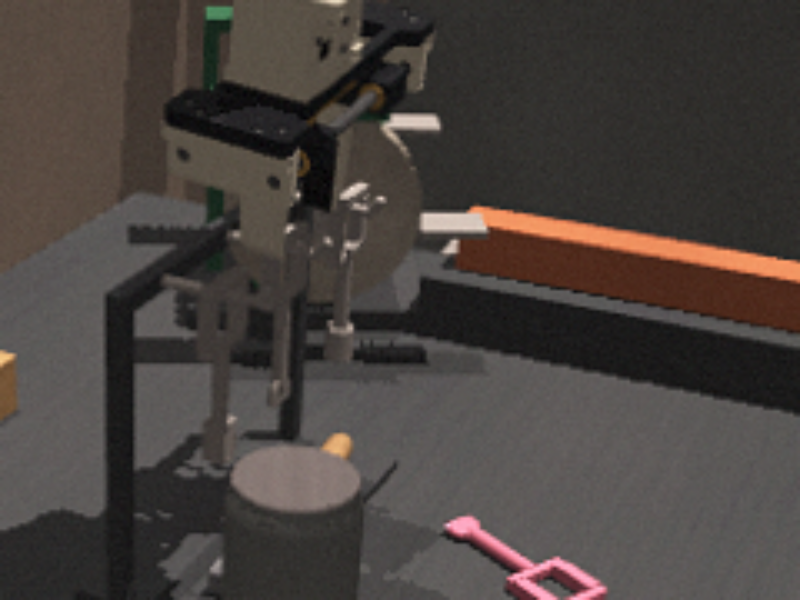

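>>> servo_tool --targets "1 -2 10 0; 1 0 10 0; 0 0 10 0; 0 0 8 0; 0 0 0 0; 0 0 0 0"

```text
time: 11.3
tool_pos: [0.5506, -0.2301, 0.1857]
tool_rot: [3.012, -0.106, -0.017]
contact_force: [-1.0, 0.2, 0.2]
opening: 0.0598
```

>>> servo_tool --targets "0 0 0 0; 0 0 0 0; 0 0 0 0; 0 0 0 0" --hand 0.3 --squeeze 20

```text
time: 11.8
tool_pos: [0.5508, -0.2302, 0.1866]
tool_rot: [3.011, -0.108, -0.017]
contact_force: [-0.8, -0.0, -0.4]
opening: 0.0451
```

```bash
python3 - <<'E'
from h import *; from cell import telemetry,cams
s=telemetry.observe();R=Rt(s);print(s)
g=np.array([.548,-.229,.193]); print(go(s,g+.005*R[:,2],.0))
p=cams.read_camera("wrist");im=p["color"][:,:,::-1].copy()
cv2.imwrite("pics/w3.png",im)
E
```

```text
{'time': 11.8, 'qpos': array([-0.48983313,  0.4445133 ,  1.53505724, -0.079341  ,  1.00842761,
        1.14182983]), 'qvel': array([ 0.00030497, -0.00059439,  0.00140419,  0.00254647,  0.00077086,
        0.00071948]), 'joint_efforts': array([ 4.59922920e-02, -4.84424257e+01, -2.41530293e+01, -2.32543722e-01,
       -7.37559367e-01,  1.37756640e-02]), 'tool_pos': array([ 0.55082197, -0.23020908,  0.18659484]), 'tool_rot': array([ 3.01134037, -0.10768833, -0.01668238]), 'contact_force': array([-0.75722744, -0.01260619, -0.37990184]), 'torque': array([0.11555505, 0.03885778, 0.02241079]), 'opening': 0.04511736179182072}
[-2.1 -0.3 -1.8]
```

View pics/w3.png

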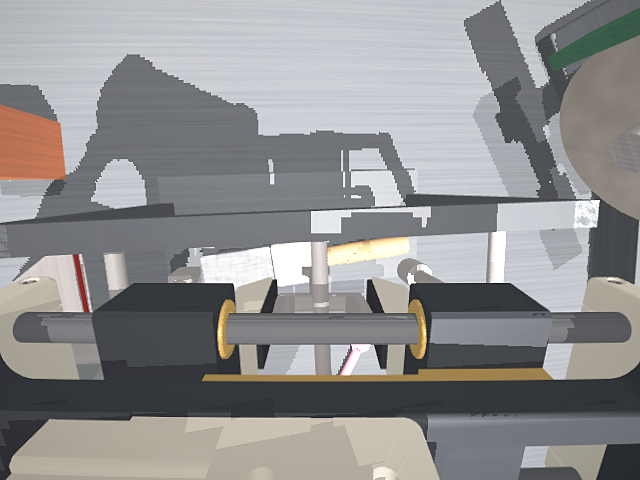

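>>> servo_tool --targets "1 1 -8 0; 1 1 -8 0; 1 1 -8 0; 0 0 0 0"

```text
time: 12.35
tool_pos: [0.5507, -0.2295, 0.2116]
tool_rot: [3.013, -0.106, -0.017]
contact_force: [0.3, 0.2, -4.5]
opening: 0.044
```

```bash
python3 - <<'E'
from h import *; from cell import telemetry,cams
s=telemetry.observe();print(s["tool_pos"],s["tool_rot"],s["contact_force"],s["torque"],s["opening"])
p=cams.read_camera("side");cv2.imwrite("pics/s3.png",cv2.resize(p["color"][120:270,310:510,::-1],(800,600)))
E
```

```text
[ 0.55071703 -0.22954385  0.21163224] [ 3.01301025 -0.10558996 -0.01695742] [ 0.26061041  0.17548499 -4.45091284] [ 0.18506552 -0.02569584  0.02480083] 0.044014584281315695
```

View pics/s3.png

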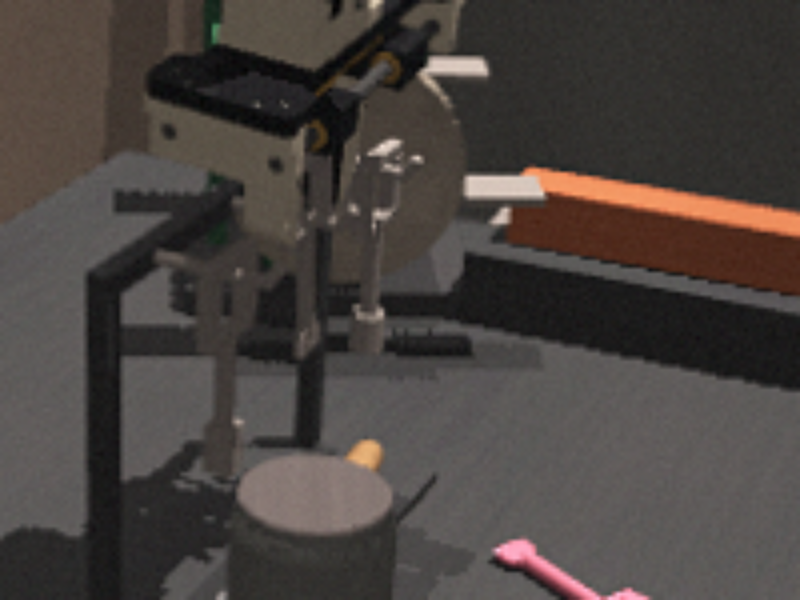

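>>> servo_tool --targets "-1 -1 7 0; 0 0 0 0"

```text
time: 12.65
tool_pos: [0.5506, -0.2296, 0.2043]
tool_rot: [3.012, -0.106, -0.017]
contact_force: [0.9, 0.1, -0.8]
opening: 0.0438
```

```bash
python3 - <<'E'
from h import *; from cell import telemetry,cams
s=telemetry.observe();print(s["tool_pos"],s["tool_rot"],s["contact_force"],s["torque"],s["opening"])
E
```

```text
[ 0.550566   -0.2296364   0.20426522] [ 3.01229825 -0.10621047 -0.01680049] [ 0.90741558  0.10891305 -0.80288076] [ 0.14521184  0.12755907 -0.03939131] 0.04377412914353531
```

>>> servo_tool --targets "-12 0.4 -1.2 0; -15 0.5 -1.5 0; -15 0.5 -1.5 0; -15 0.5 -1.5 0; -15 0.5 -1.5 0; 0 0 0 0"

```text
time: 13.4
tool_pos: [0.4726, -0.2298, 0.2047]
tool_rot: [3.011, -0.106, -0.017]
contact_force: [-0.5, 0.2, -1.4]
opening: 0.0435
```

```bash
python3 - <<'E'
from h import *; from cell import telemetry,cams
s=telemetry.observe();print(s["tool_pos"],s["tool_rot"],s["contact_force"],s["torque"],s["opening"])
p=cams.read_camera("side");cv2.imwrite("pics/s4.png",cv2.resize(p["color"][120:270,310:510,::-1],(800,600)))
E
```

```text
[ 0.47262731 -0.2298067   0.20471885] [ 3.01117556 -0.10614943 -0.01693062] [-0.49129027  0.16515875 -1.3651996 ] [ 0.17032751  0.14673998 -0.03493107] 0.043523904759578354
```

View pics/s4.png

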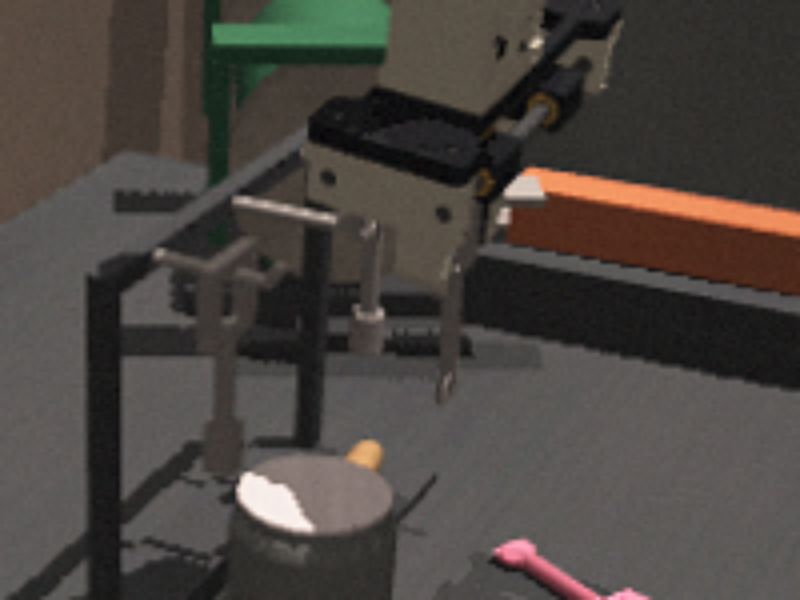

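```bash
cat >> h.py <<'E'
QC=np.array([.6031,.2135,-.2786])
Rc=Ro.from_euler("z",QC[2]).as_matrix()
c35,s35=np.cos(np.radians(35)),np.sin(np.radians(35))
N=Rc@[-s35,0,c35];U=Rc@[c35,0,s35];Lv=Rc@[0,1,0]
LA=Rc@np.array([-.12+.042*c35,-.085,.07+.042*s35])+[QC[0],QC[1],0]
def slot(th,tz):
    "slot dir, jaw axis, key up axis, in-plane tilt, jaw az"
    s=np.cos(th)*U-np.sin(th)*Lv
    up=-np.array(tz)
    j=s-(s@up)/(N@up)*N; j/=np.linalg.norm(j)
    kz=N-(N@j)*j; kz/=np.linalg.norm(kz)
    return s,j,kz
E
python3 - <<'E'
from h import *; from cell import telemetry,cams
s=telemetry.observe();R=Rt(s);tz=R[:,2]
for th in (0,.2,.41,.8,1.2,1.57):
    sd,j,kz=slot(th,tz)
    inpl=np.degrees(np.arccos(j@sd)); piv=np.degrees(np.arccos(kz@-tz))
    # yaw turn about tool z: jaw vs current tool y
    a=np.arctan2(j@-R[:,0],j@R[:,1]) # rot about tool z moving y to j: y->-x*sin
    print(th,"j",j.round(3),"kz",kz.round(3),"inplane",inpl.round(1),"pivot",piv.round(1),"turn",a.round(3))
p=cams.read_camera("side")
G=s["tool_pos"]-.005*tz
f=lambda q:(proj(p,G-q[0]*(-np.sin(q[1])*R[:,0]-np.cos(q[1])*tz)-0*G)[0]-[420.75,219.5])
r=least_squares(f,[.092,0],x_scale=[.01,.1]);print(r.x,r.fun, G)
print("tip",G+r.x[0]*(np.sin(r.x[1])*R[:,0]+np.cos(r.x[1])*tz))
cv2.imwrite("pics/s5.png",cv2.resize(p["color"][170:230,380:460,::-1],(800,600),interpolation=cv2.INTER_CUBIC))
E
```

```text
0 j [ 0.952 -0.272  0.137] kz [-0.131  0.038  0.991] inplane 27.2 pivot 5.7 turn -1.309
0.2 j [ 0.885 -0.439  0.152] kz [-0.186 -0.036  0.982] inplane 25.7 pivot 10.8 turn -1.128
0.41 j [ 0.78  -0.604  0.163] kz [-0.267 -0.086  0.96 ] inplane 23.1 pivot 15.8 turn -0.932
0.8 j [ 0.486 -0.858  0.166] kz [-0.437 -0.074  0.896] inplane 15.5 pivot 23.2 turn -0.541
1.2 j [ 0.074 -0.987  0.14 ] kz [-0.547  0.077  0.833] inplane 4.7 pivot 27.3 turn -0.105
1.57 j [-0.334 -0.938  0.091] kz [-0.518  0.263  0.814] inplane 6.3 pivot 27.0 turn 0.311
[ 0.09862374 -0.1049172 ] [-5.68434189e-14  2.84217094e-14] [ 0.47276626 -0.22932087  0.20978556]
tip [ 0.47265011 -0.24211186  0.11199487]
```

View pics/s5.png

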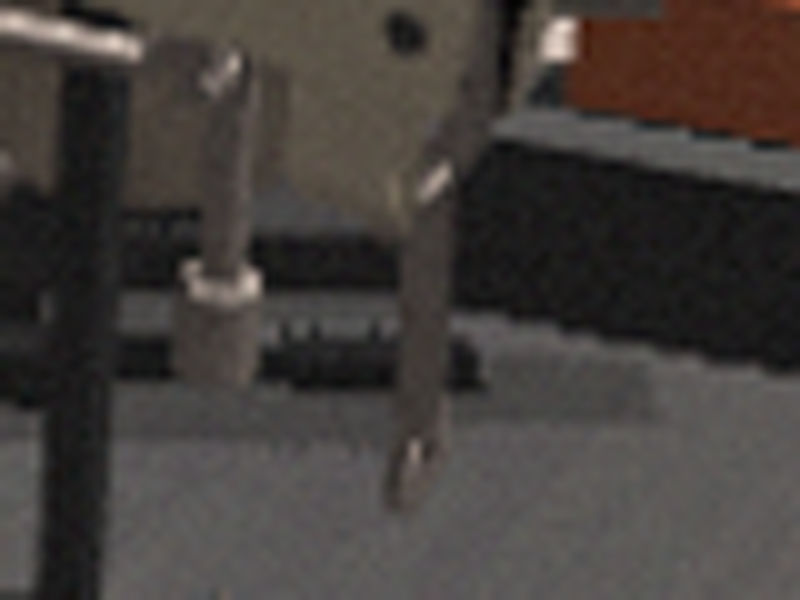

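>>> servo_tool --targets "3 4 -30 0; 4 5 -35 0; 4 5 -35 0; 3 3 -28 0; -1 -30 -4 0; -1 -40 -5 0; -1 -40 -5 0; -1 -40 -5 0; -1 -40 -5 0; -1 -40 -5 0; -1 -40 -5 0; -1 -40 -5 0; -1 -40 -5 0; -1 -30 -4 0; 0 0 0 0"

```text
time: 15.38
tool_pos: [0.4772, 0.1671, 0.3366]
tool_rot: [3.012, -0.116, -0.013]
contact_force: [1.0, -1.3, -1.4]
opening: 0.0438
```

```bash
python3 - <<'E'
from h import *; from cell import telemetry,cams
s=telemetry.observe();print(s["tool_pos"],s["tool_rot"],s["contact_force"],s["torque"],s["opening"],s["qpos"])
p=cams.read_camera("side");cv2.imwrite("pics/s6.png",p["color"][:,:,::-1])
E
```

```text
[0.47722721 0.16706203 0.33659974] [ 3.01176091 -0.11577894 -0.01339806] [ 1.01037487 -1.26150038 -1.41889995] [ 0.1026106   0.12041816 -0.04259239] 0.04376310280031155 [ 0.28006474  0.21726685  1.44531332 -0.15985451  1.40790549  1.89214996]
```

View pics/s6.png

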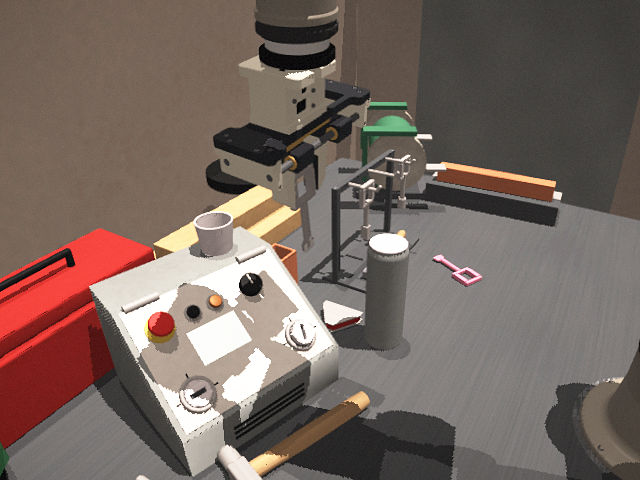

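>>> servo_tool --targets "0 0 0 -0.15; 0 0 0 -0.16; 0 0 0 -0.16; 0 0 0 -0.16; 0 0 0 -0.16; 0 0 0 -0.14; 0 0 0 0"

```text
time: 16.3
tool_pos: [0.4793, 0.1591, 0.3372]
tool_rot: [2.969, 0.04, 0.926]
contact_force: [-0.3, 0.5, -1.1]
opening: 0.044
```

```bash
cat >> h.py <<'E'
ZG=.0985
def kup(s,d):
    R=Rt(s); return -(np.sin(d)*R[:,0]+np.cos(d)*R[:,2])
def tip(s,d): 
    R=Rt(s); return s["tool_pos"]-.005*R[:,2]-ZG*kup(s,d)
def want(s,th):
    R=Rt(s); sd,j,kz=slot(th,R[:,2]); 
    a=np.arctan2(j@-R[:,0],j@R[:,1]); 
    return sd,j,kz,a
E
python3 - <<'E'
from h import *; from cell import telemetry,cams
s=telemetry.observe();print(s["tool_pos"],s["tool_rot"],s["opening"])
R=Rt(s);sd,j,kz,a=want(s,.41)
print("turn",a,"kz in tool",(R.T@kz).round(3),"need d",np.arctan2(-(kz@R[:,0]),-(kz@R[:,2])))
M=LA+.017*N; k=kup(s,-.105)
for h in (.06,.015,0):
    tp=M+h*N-.0027*sd; G=tp+ZG*k; print(h,go(s,G+.005*R[:,2]))
E
```

```text
[0.4792626  0.15912959 0.33716596] [2.96925517 0.04022587 0.92592764] 0.04404261155147054
turn 0.023507760851228084 kz in tool [-0.268 -0.006 -0.964] need d 0.27090020247173763
0.06 [ 10.  -57.4  81.4]
0.015 [ 20.7 -40.  121.4]
0 [ 24.3 -34.1 134.8]
```

>>> servo_tool --targets "3 -7 19 0.02; 3 -7 19 0; 3 -7 19 0; 3 -7 19 0; 3 -7 19 0; 3 -6 18 0; 0 0 0 0; 0 0 0 0"

```text
time: 17.3
tool_pos: [0.4741, 0.1788, 0.2168]
tool_rot: [2.964, 0.03, 0.875]
contact_force: [0.3, -0.3, -1.3]
opening: 0.0441
```

```bash
cat > look.py <<'E'
from h import *; from cell import telemetry,cams
import sys
tag=sys.argv[1];d=float(sys.argv[2])
s=telemetry.observe();print(s["tool_pos"],s["tool_rot"],s["contact_force"].round(1),s["opening"])
p=cams.read_camera("side");w=cams.read_camera("wrist")
im=p["color"][280:370,250:370,::-1]; im=cv2.resize(im,(800,600),interpolation=cv2.INTER_CUBIC)
if len(sys.argv)>3:
    R=Rt(s);t=tip(s,d)
    for X in (t,t+.0075*R[:,1],t-.0075*R[:,1],LA+.017*N):
        u=(proj(p,X)[0]-[250,280]+.5)*6.667;cv2.circle(im,(int(u[0]),int(u[1])),3,(0,0,255),-1)
cv2.imwrite(f"pics/{tag}_s.png",im);cv2.imwrite(f"pics/{tag}_w.png",w["color"][:,:,::-1])
pickle.dump((s,p,w),open(f"{tag}.pkl","wb"))
E
python3 look.py a1 -.105 1
```

```text
[0.47405213 0.17876693 0.21683836] [2.96368663 0.02956405 0.87466528] [ 0.3 -0.3 -1.3] 0.0441428337116103
```

View pics/a1_s.png

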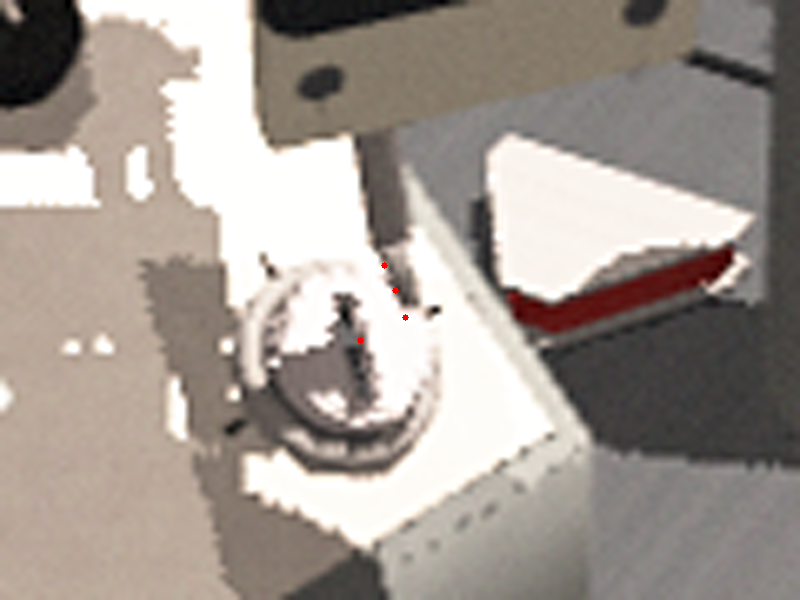

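View pics/a1_w.png

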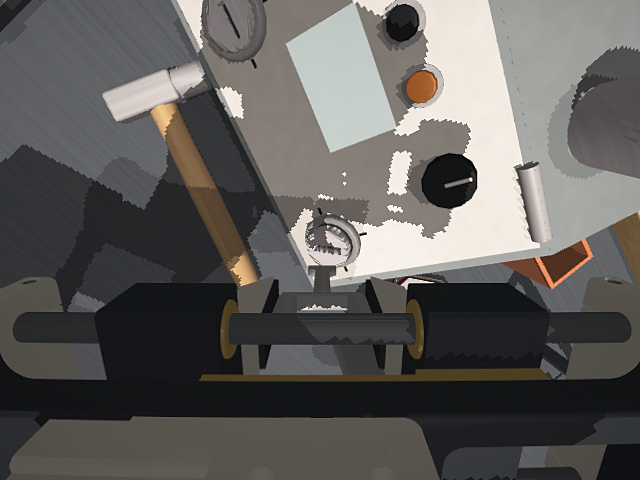

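```bash
cat > wv.py <<'E'
from h import *
import sys
tag=sys.argv[1];d=float(sys.argv[2]);th=float(sys.argv[3]);x0,y0=int(sys.argv[4]),int(sys.argv[5])
s,p,w=pickle.load(open(f"{tag}.pkl","rb"));R=Rt(s);t=tip(s,d);k=kup(s,d)
sd=np.cos(th)*U-np.sin(th)*Lv;M=LA+.017*N
im=cv2.resize(w["color"][y0:y0+75,x0:x0+100,::-1],(800,600),interpolation=cv2.INTER_CUBIC)
for X,c in ((t,(0,0,255)),(t+.0075*R[:,1],(0,0,255)),(t-.0075*R[:,1],(0,0,255)),(t+.01*R[:,1]+.012*k,(255,0,255)),(t-.01*R[:,1]+.012*k,(255,0,255)),(M,(0,200,0)),(M+.012*sd,(0,200,0)),(M-.012*sd,(0,200,0))):
    u=(proj(w,X)[0]-[x0,y0]+.5)*8;cv2.circle(im,(int(u[0]),int(u[1])),4,c,-1)
cv2.imwrite(f"pics/{tag}_wz.png",im)
E
python3 wv.py a1 -.105 .41 280 210; python3 - <<'E'
from h import *
s=pickle.load(open("a1.pkl","rb"))[0];R=Rt(s);sd,j,kz,a=want(s,.41);print(a,(R.T@(LA+.017*N-tip(s,-.105))*1000).round(1), (R.T@N).round(3))
E
```

```text
-0.027749947392950423 [ 6.6  4.4 18.6] [-0.257 -0.372 -0.892]
```

View pics/a1_wz.png

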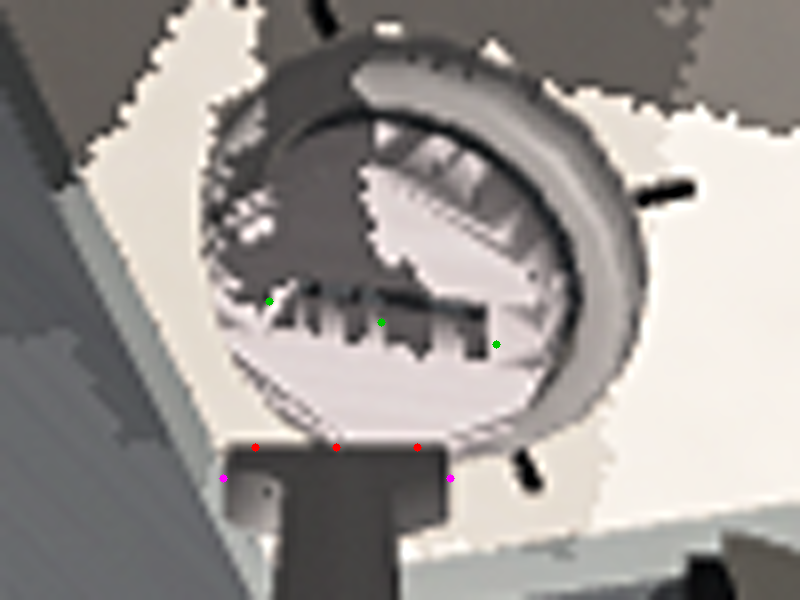

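>>> servo_tool --targets "3.3 1 5 -0.03; 3.3 1 5 0; 0 0 3 0; 0 0 0 0; 0 0 0 0"

```text
time: 18.02
tool_pos: [0.4823, 0.1811, 0.2044]
tool_rot: [2.964, 0.033, 0.906]
contact_force: [-0.1, -1.2, -1.8]
opening: 0.044
```

```bash
python3 look.py a2 -.105 1;python3 wv.py a2 -.105 .38 280 210; python3 - <<'E'
from h import *
s=pickle.load(open("a2.pkl","rb"))[0];R=Rt(s);sd,j,kz,a=want(s,.41);print(a,(R.T@(LA+.017*N-tip(s,-.105))*1000).round(1), (R.T@N).round(3))
E
```

```text
[0.48233127 0.18106504 0.20437721] [2.96351971 0.03347309 0.90595034] [-0.1 -1.2 -1.8] 0.044030389193513854
0.004040386269694599 [-1.1  1.3  5.6] [-0.243 -0.379 -0.893]
```

View pics/a2_wz.png

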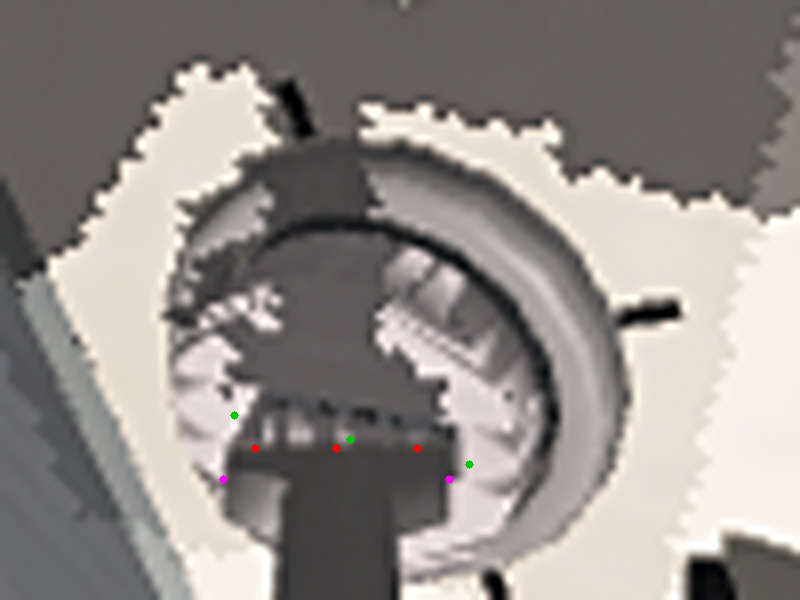

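View pics/a2_s.png

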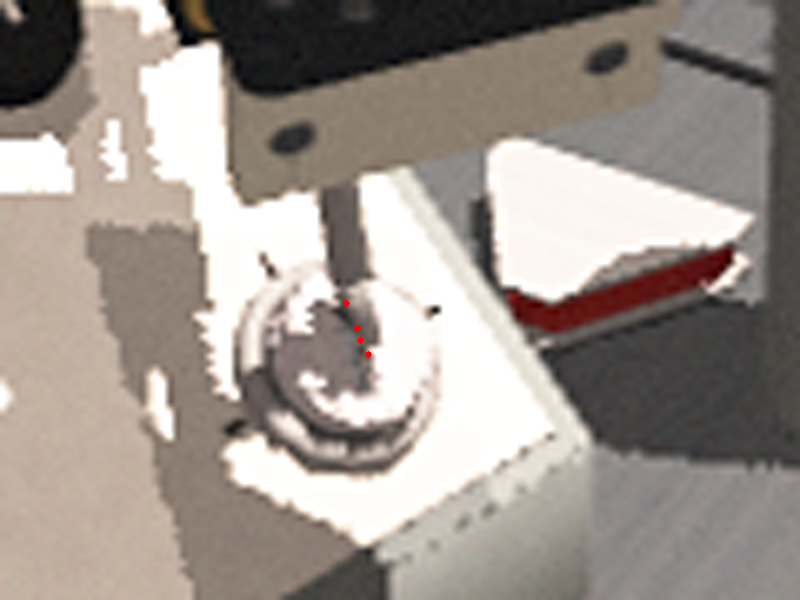

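>>> servo_tool --targets "-0.6 -0.4 2.5 0; 0 0 2.5 0; 0 0 2.5 0; 0 0 2 0; 0 0 0 0"

```text
time: 18.75
tool_pos: [0.4827, 0.1794, 0.1944]
tool_rot: [2.963, 0.033, 0.906]
contact_force: [0.5, 0.1, -1.5]
opening: 0.0442
```

```bash
python3 look.py a3 -.105 1;python3 wv.py a3 -.105 .38 280 210; python3 - <<'E'
from h import *
s=pickle.load(open("a3.pkl","rb"))[0];R=Rt(s);sd,j,kz,a=want(s,.41);print(a,(R.T@(LA+.017*N-tip(s,-.105))*1000).round(1), (R.T@N).round(3),s["torque"])
E
```

```text
[0.48269178 0.17944561 0.19443237] [2.96344261 0.03331473 0.90598793] [ 0.5  0.1 -1.5] 0.04415256322331438
0.0040706166495149436 [-0.4  1.8 -4.4] [-0.243 -0.379 -0.893] [0.07986302 0.04296775 0.03853374]
```

View pics/a3_wz.png

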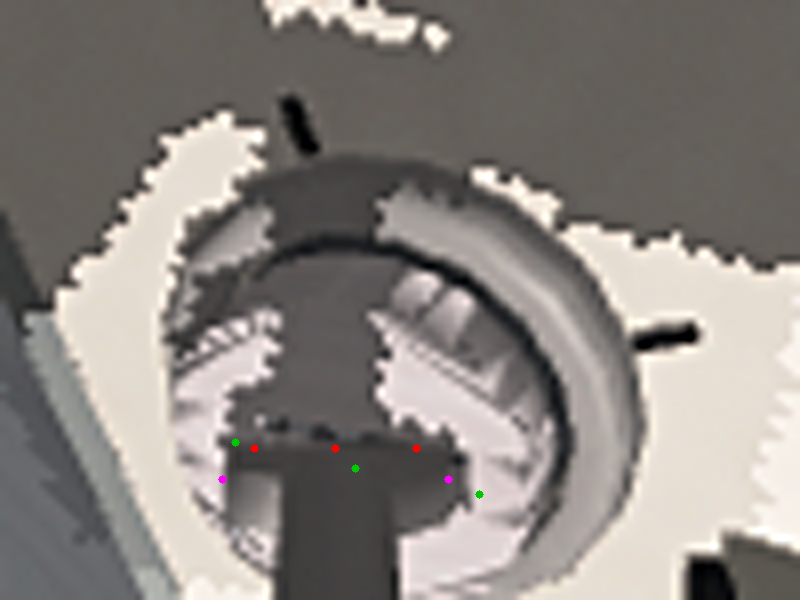

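View pics/a3_s.png

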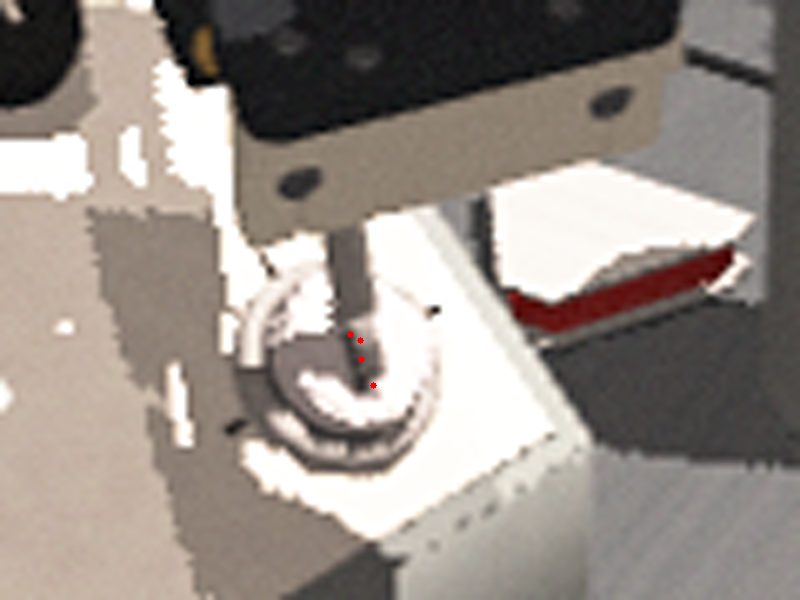

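>>> servo_tool --targets "0 0 2 0; 0 0 1.5 0; -4 0 0.5 0; -4 0 0.5 0; 0 0 0 0" --squeeze 15

```text
time: 19.48
tool_pos: [0.4792, 0.1733, 0.1915]
tool_rot: [2.962, 0.028, 0.906]
contact_force: [0.4, 1.8, -1.0]
opening: 0.0438
```

```bash
python3 look.py a4 -.03 1;python3 wv.py a4 -.03 .38 280 210; python3 - <<'E'
from h import *
s=pickle.load(open("a4.pkl","rb"))[0];R=Rt(s);sd,j,kz,a=want(s,.41);print(a,(R.T@(LA+.017*N-tip(s,-.03))*1000).round(1), (R.T@N).round(3),s["torque"])
E
```

```text
[0.47921531 0.17334086 0.1914902 ] [2.96178797 0.02834477 0.90640937] [ 0.4  1.8 -1. ] 0.043845317021328364
0.004047595075982682 [-1.3  1.2 -8.2] [-0.239 -0.378 -0.895] [0.42720398 0.04823091 0.01710213]
```

View pics/a4_wz.png

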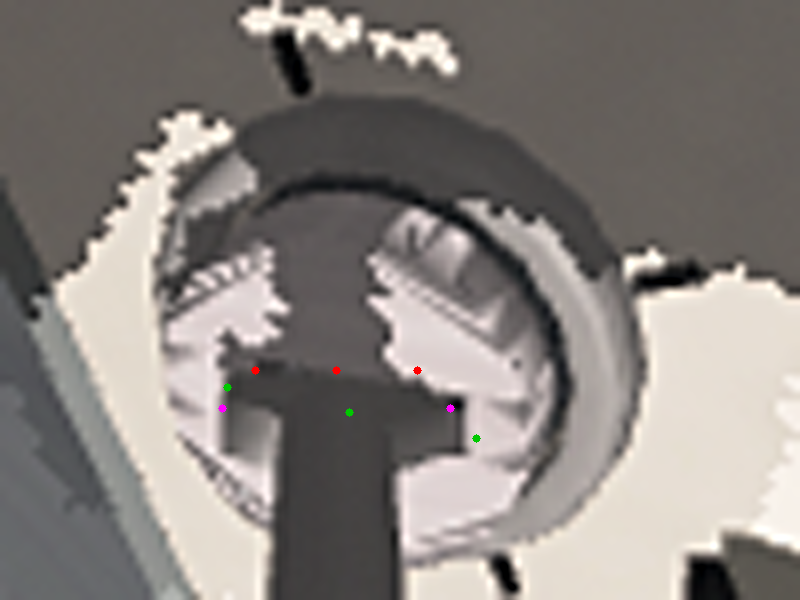

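View pics/a4_s.png

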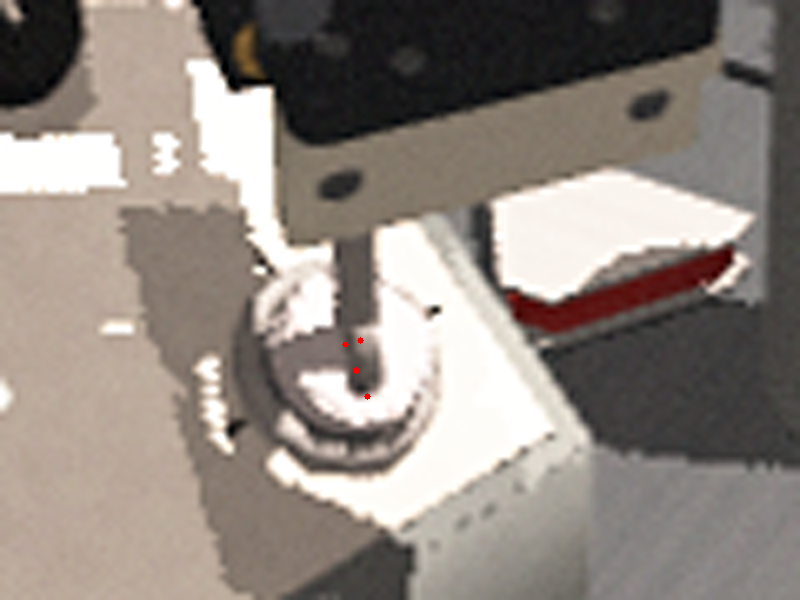

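>>> servo_tool --targets "-5 0 0.3 0; -5 0 0.4 0; -5 0 0.5 0; -5 0 0.6 0; -4 0 0.7 0; 0 0 0 0"

```text
time: 20.32
tool_pos: [0.4638, 0.1527, 0.1896]
tool_rot: [2.962, 0.028, 0.906]
contact_force: [-0.0, 1.1, -0.1]
opening: 0.0439
```

```bash
python3 look.py a5 .22 1;python3 wv.py a5 .22 .38 280 190; python3 - <<'E'
from h import *
s=pickle.load(open("a5.pkl","rb"))[0];R=Rt(s);sd,j,kz,a=want(s,.41);print(a,(R.T@(LA+.017*N-tip(s,.22))*1000).round(1), (R.T@N).round(3),s["torque"])
E
```

```text
[0.46376762 0.15274647 0.18962982] [2.96157856 0.02831545 0.90646857] [-0.   1.1 -0.1] 0.04393953150495293
0.004157266676001084 [-0.1  1.1 -8.6] [-0.239 -0.377 -0.895] [ 0.48957415 -0.00398895  0.12647819]
```

View pics/a5_wz.png

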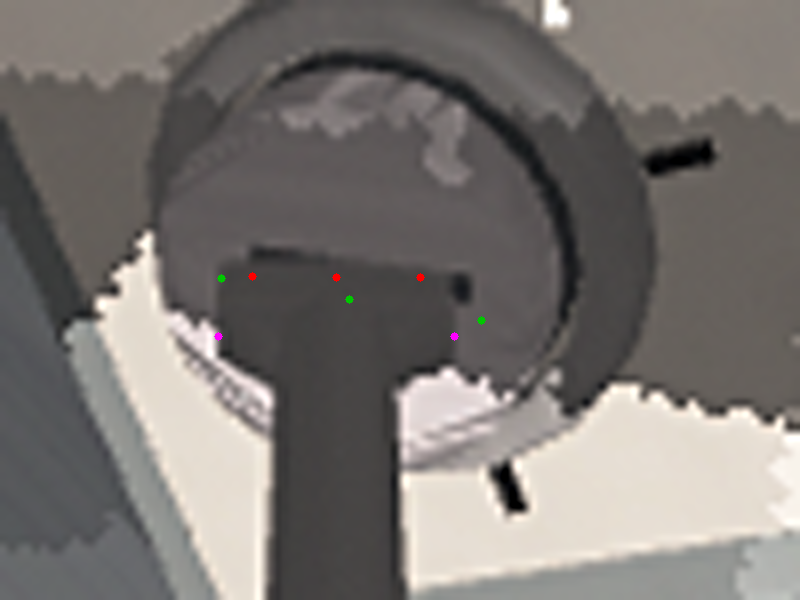

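View pics/a5_s.png

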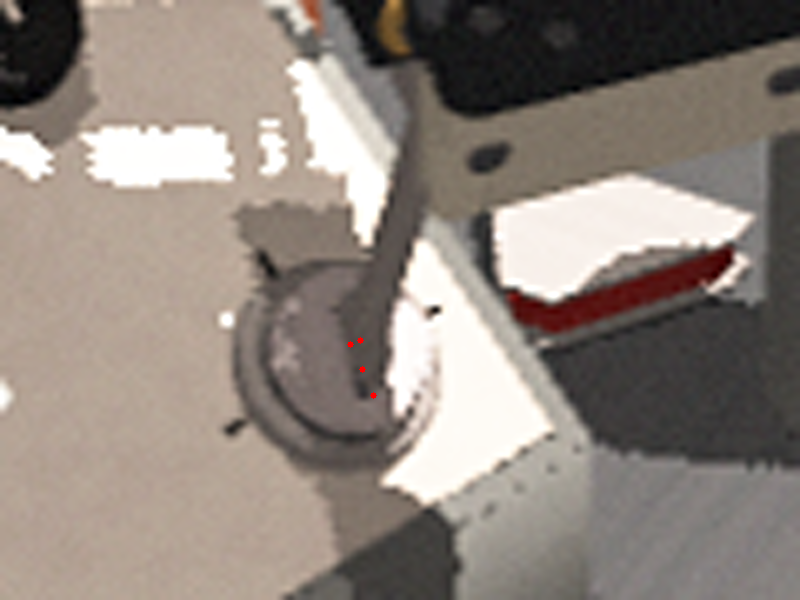

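```bash
cat > plan.py <<'E'
from h import *
def decomp(s,d,th):
    t=tip(s,d)-(LA+.017*N); sd=np.cos(th)*U-np.sin(th)*Lv; q=np.cross(N,sd)
    return (np.array([t@sd,t@q,t@N])*1000).round(2)
def plan(s,path,back=0):
    """path: list of (theta, a, q, h) tip offset mm along slot, across, N; returns rows"""
    R=Rt(s);x=s["tool_pos"].copy();rows=[]
    for th,a,qq,h in path:
        sd,j,kz=slot(th,R[:,2]); q=np.cross(N,sd)
        tp=LA+.017*N+(a*sd+qq*q+h*N)/1000
        ang=np.arctan2(j@-R[:,0],j@R[:,1])
        xn=tp+ZG*kz+.005*R[:,2]
        rows.append((*(R.T@(xn-x)*1000).round(1),round(ang,3)))
        x=xn;R=R@Ro.from_euler("z",ang).as_matrix()
    return rows
E
python3 - <<'E'
from plan import *
s=pickle.load(open("a5.pkl","rb"))[0]
print(decomp(s,.22,.38),decomp(s,.22,.41),want(s,.38)[3],want(s,.41)[3])
for r in plan(s,[(t,-2.0,-.5,-7) for t in (.4,.35,.3,.25,.2,.15,.1,.05,0,-.05,-.1)]): print(*r)
E
```

```text
[-4.21 -2.02 -7.25] [-4.15 -2.14 -7.25] -0.024537190433799937 0.004157266676001084
-2.4 2.0 -0.5 -0.005
1.8 1.1 -0.5 -0.048
1.8 1.0 -0.4 -0.047
1.9 0.9 -0.4 -0.047
1.9 0.8 -0.4 -0.046
2.0 0.7 -0.3 -0.046
2.0 0.6 -0.3 -0.046
2.0 0.5 -0.3 -0.045
2.0 0.4 -0.2 -0.045
2.1 0.3 -0.2 -0.045
2.1 0.2 -0.1 -0.045
```

>>> servo_tool --targets "-2 1.5 0 0; 1.8 1.1 -0.4 -0.05; 1.8 1 -0.4 -0.05; 1.9 0.9 -0.3 -0.05; 1.9 0.8 -0.3 -0.05; 2 0.7 -0.2 -0.05; 0 0 0 0"

```text
time: 21.3
tool_pos: [0.4696, 0.1512, 0.1905]
tool_rot: [2.979, 0.087, 1.16]
contact_force: [-1.4, 0.2, 1.7]
opening: 0.0442
```

```bash
python3 look.py a6 .24 ;python3 - <<'E'
from plan import *
s=pickle.load(open("a6.pkl","rb"))[0]
print(s["torque"]);
for t in (.1,.15,.2):print(decomp(s,.2,t),want(s,t)[3])
E
```

```text
[0.46959548 0.15116701 0.19048225] [2.97948555 0.08740843 1.16037126] [-1.4  0.2  1.7] 0.04420751912547419
[ 0.29099287  0.14124621 -0.03523693]
[-4.81 -2.57 -7.74] -0.02610938147046627
[-4.68 -2.81 -7.74] 0.019606001174761786
[-4.53 -3.04 -7.74] 0.06566268485546038
```

View pics/a6_w.png

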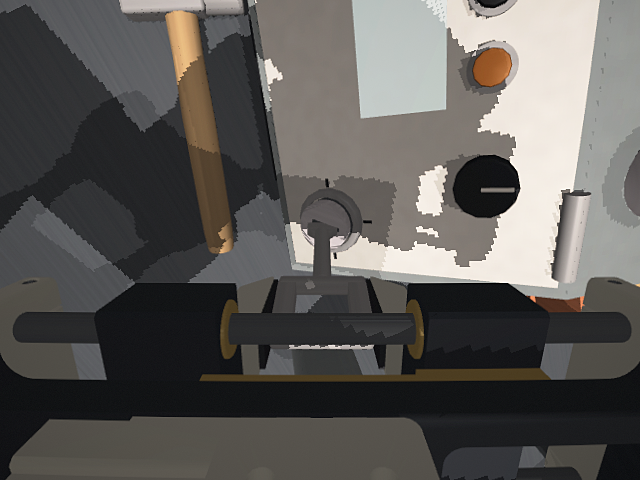

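View pics/a6_s.png

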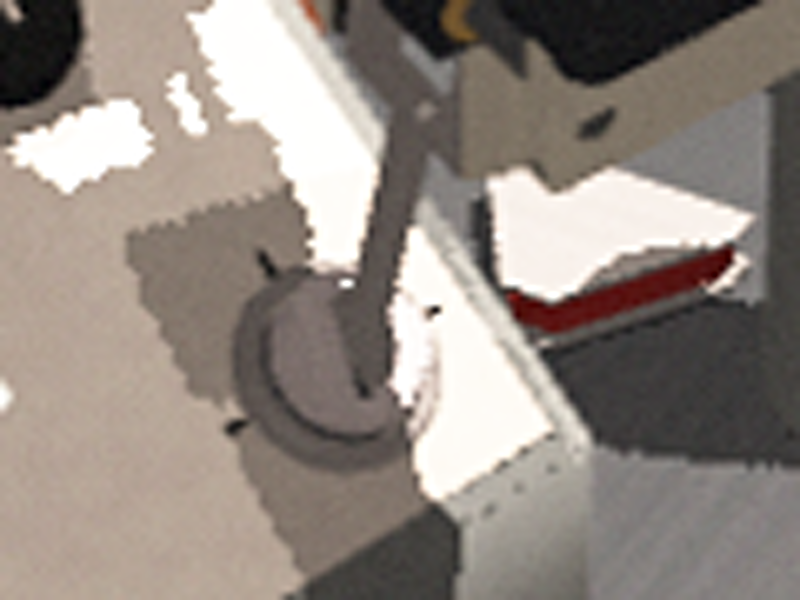

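```bash
python3 wv.py a6 .24 .15 280 180
```

```text
(no output)
```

View pics/a6_wz.png

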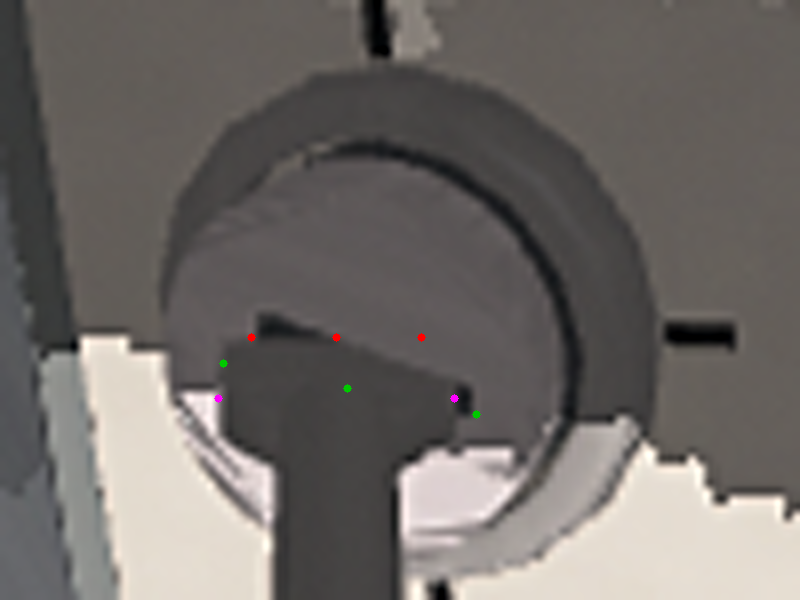

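>>> servo_tool --targets "2 0.6 -0.3 -0.05; 2 0.6 -0.2 -0.05; 2 0.5 -0.2 -0.05; 2 0.4 -0.2 -0.05; 1 0.3 -0.1 -0.05; 0 0 0 -0.04; 0 0 0 0"

```text
time: 22.28
tool_pos: [0.4755, 0.156, 0.1921]
tool_rot: [3.008, 0.137, 1.451]
contact_force: [-0.0, -0.5, 1.6]
opening: 0.0443
```

```bash
python3 look.py a7 .2 ;python3 wv.py a7 .2 0 280 170;python3 - <<'E'
from plan import *
s=pickle.load(open("a7.pkl","rb"))[0]
print(s["torque"]);
for d in (.1,.2):print(decomp(s,d,0),want(s,0)[3])
E
```

```text
[0.47546163 0.15600751 0.19212958] [3.00819638 0.13653408 1.45116734] [-0.  -0.5  1.6] 0.04430376430632209
[ 0.03500648  0.06542551 -0.07854542]
[-4.   -6.19 -7.63] 0.17679956096787322
[-5.37  3.5  -6.53] 0.17679956096787322
```

View pics/a7_wz.png

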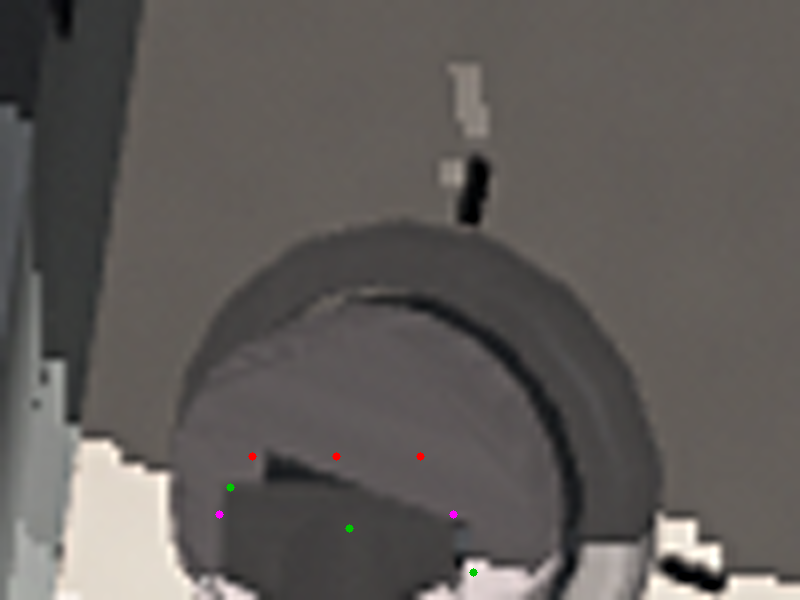

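View pics/a7_s.png

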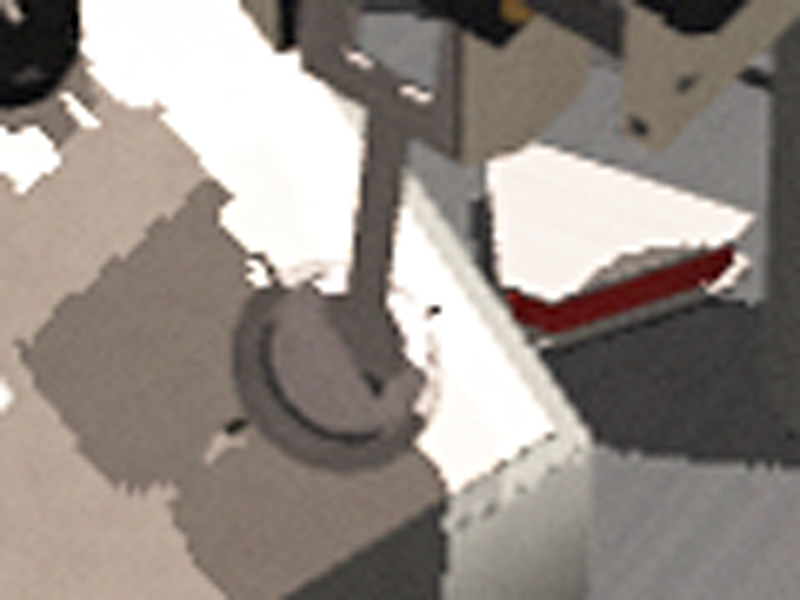

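```bash
python3 - <<'E'
from plan import *
s=pickle.load(open("a7.pkl","rb"))[0]
R=Rt(s);print((R.T@-N).round(3))
for th in (0,-.1):
  sd,j,kz=slot(th,R[:,2]);R2=R@Ro.from_euler("z",.177).as_matrix()
  print("d want",np.arctan2(-(kz@R2[:,0]),-(kz@R2[:,2])))
print(plan(s,[(-.07,-3.5,0,-6.5)]),plan(s,[(-.07,-3.5,0,-6.5),(-.07,-3.5,0,-15)]))
E
```

```text
[0.022 0.452 0.892]
d want 0.11238209455192656
d want 0.06762349736994985
[(np.float64(7.6), np.float64(0.1), np.float64(-2.1), np.float64(0.114))] [(np.float64(7.6), np.float64(0.1), np.float64(-2.1), np.float64(0.114)), (np.float64(0.6), np.float64(3.8), np.float64(7.6), np.float64(0.0))]
```

>>> servo_tool --targets "2.5 0 0 0.04; 2.5 0 0 0.04; 2 0 0 0.03; 0 0.9 1.8 0; 0 0.9 1.8 0; 0 0.9 1.8 0; 0 0.9 1.8 0" --squeeze 35

```text
time: 23.25
tool_pos: [0.4793, 0.1576, 0.1843]
tool_rot: [2.996, 0.129, 1.335]
contact_force: [-6.4, 0.5, 14.4]
opening: 0.0438
```

```bash
python3 look.py a8 .12 ;python3 wv.py a8 .12 0 280 180;python3 - <<'E'
from plan import *
s=pickle.load(open("a8.pkl","rb"))[0]
print(s["torque"]);
for d in (.08,.12):print(decomp(s,d,0),want(s,0)[3])
E
```

```text
[0.47925217 0.15763269 0.1842818 ] [2.99612942 0.1287253  1.33468602] [-6.4  0.5 14.4] 0.0437668107475679
[-0.27298382  0.98964454 -0.17199347]
[ -4.94  -6.22 -16.3 ] 0.061103634875338035
[ -5.19  -2.29 -16.27] 0.061103634875338035
```

View pics/a8_wz.png

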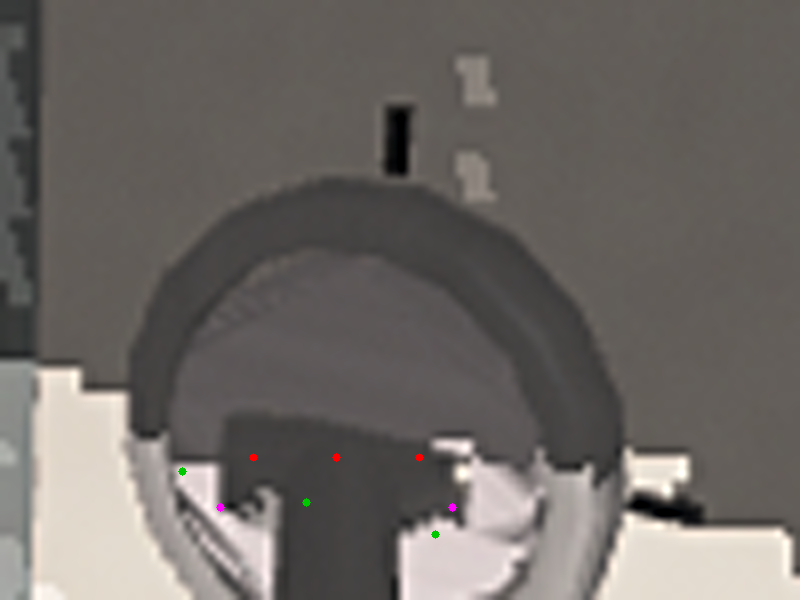

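View pics/a8_s.png

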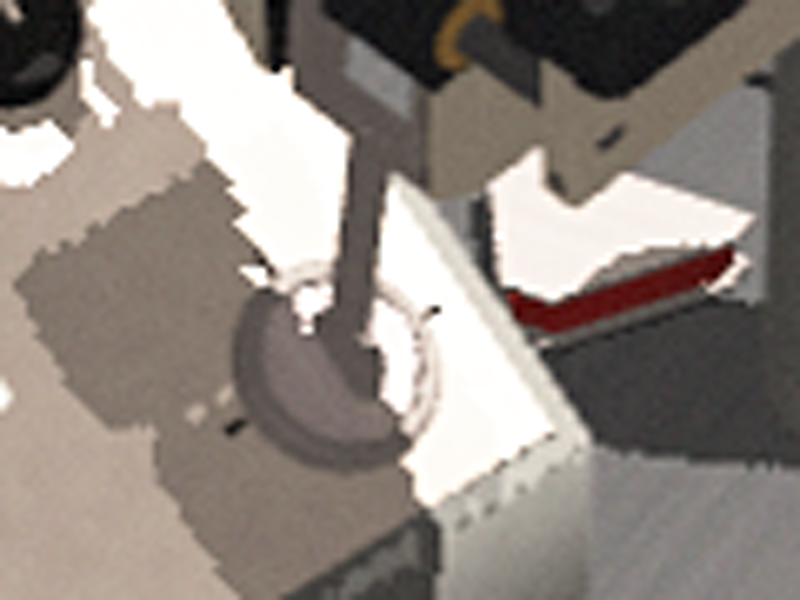

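```bash
cat > nx.py <<'E'
from plan import *
from cell import telemetry
import sys
# nx.py th0 th1 n press d
th0,th1,n,press,d,a0,a1=map(float,sys.argv[1:8])
s=telemetry.observe();R=Rt(s)
print(s["time"],s["tool_pos"].round(4),s["tool_rot"].round(3),"F",s["contact_force"].round(1),"Fn",(s["contact_force"]@N).round(1),"T",s["torque"].round(2))
# jaw theta now
from scipy.optimize import brentq
thj=brentq(lambda t:want(s,t)[3],-.6,2.0);print("jaw theta",round(thj,3),"decomp",decomp(s,d,thj),"tiltz",R[:,2].round(3))
sd,j,kz=slot(thj,R[:,2]);print("d want",np.arctan2(-(kz@R[:,0]),-(kz@R[:,2])).round(3))
ths=np.linspace(th0,th1,int(n)+1);aa=np.linspace(a0,a1,int(n)+1)
h=decomp(s,d,thj)[2] if len(sys.argv)<9 else float(sys.argv[8])
rows=plan(s,[(t,a,0,h) for t,a in zip(ths,aa)])
ang=0
for r in rows:
    ang+=r[3];Rn=R@Ro.from_euler("z",ang).as_matrix();v=np.array(r[:3])-press*(Rn.T@N)
    print(*v.round(1),r[3])
E
python3 nx.py 0 .5 5 1.5 .14 -5 -4
```

```text
23.35 [0.4792 0.1576 0.1844] [2.996 0.129 1.335] F [-2.3 -0.5  5.6] Fn 5.8 T [-0.2   0.48 -0.06]
jaw theta -0.068 decomp [ -5.28   0.04 -16.08] tiltz [ 0.111 -0.157 -0.981]
d want 0.091
2.4 0.2 0.9 0.061
-3.5 -0.7 1.8 0.091
-3.3 -1.1 1.9 0.092
-3.1 -1.5 2.0 0.094
-2.7 -1.9 2.1 0.096
-2.5 -2.3 2.2 0.098
```

>>> servo_tool --targets "0 1 2 0; 2.4 0.4 1.5 0.06; -3.5 -0.5 2.3 0.09; -3.3 -0.9 2.4 0.09; -3.1 -1.3 2.5 0.094; -2.7 -1.7 2.6 0.096; -2.5 -2.1 2.6 0.098"

```text
time: 24.22
tool_pos: [0.4687, 0.1558, 0.1803]
tool_rot: [2.957, 0.017, 0.797]
contact_force: [-5.9, 6.6, 15.7]
opening: 0.0435
```

```bash
python3 nx.py .55 1 5 1.5 .2 -4 -3; python3 look.py a9 .14;python3 wv.py a9 .2 .4 280 180
```

```text
24.225 [0.4687 0.1558 0.1803] [2.957 0.017 0.797] F [-5.9  6.6 15.7] Fn 17.2 T [1.15 0.61 0.19]
jaw theta 0.518 decomp [ -5.44  -2.5  -17.84] tiltz [ 0.12  -0.14  -0.983]
d want 0.31
-8.7 0.9 3.1 0.032
-1.8 -2.3 2.1 0.09
-1.5 -2.7 2.1 0.092
-1.1 -3.0 2.0 0.094
-0.8 -3.3 1.9 0.096
-0.5 -3.6 1.8 0.097
[0.4686852  0.15584771 0.18027763] [2.95694106 0.01659857 0.79691368] [-5.9  6.6 15.7] 0.04350352649405381
```

View pics/a9_wz.png

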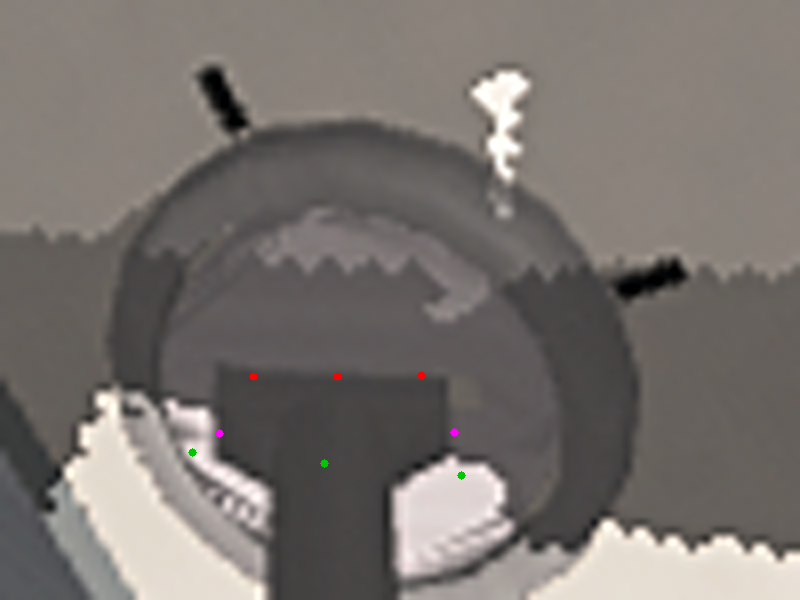

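View pics/a9_s.png

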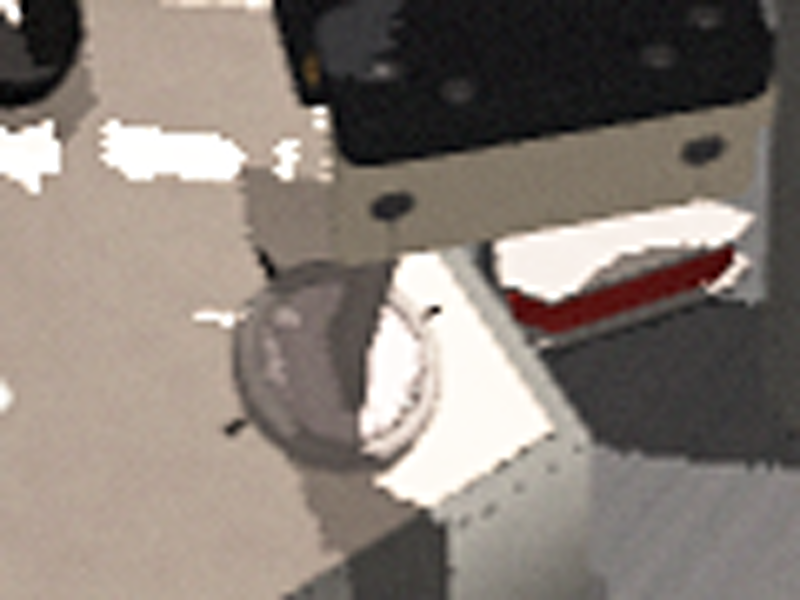

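>>> servo_tool --targets "-4 0 1.5 0.05; -4 -1 1.7 0.08; -3.5 -2 1.7 0.09; -2 -2.8 1.6 0.09; -1 -3.1 1.5 0.09; -0.6 -3.4 1.4 0.095"

```text
time: 25.08
tool_pos: [0.4583, 0.1624, 0.1757]
tool_rot: [2.979, -0.101, 0.299]
contact_force: [-3.0, -4.9, 13.0]
opening: 0.0442
```

```bash
python3 nx.py 1.05 1.7 6 1 .35 -3 -1.5; python3 look.py b1 .3;python3 wv.py b1 .35 .8 280 180
```

```text
25.075 [0.4583 0.1624 0.1757] [ 2.979 -0.101  0.299] F [-3.  -4.9 13. ] Fn 11.6 T [-1.46  0.15 -0.29]
jaw theta 1.012 decomp [ -4.9    5.92 -19.76] tiltz [ 0.143 -0.125 -0.982]
d want 0.413
-11.3 0.4 5.5 0.041
-0.3 -4.5 1.3 0.118
0.2 -4.6 1.1 0.119
0.6 -4.8 0.9 0.12
1.1 -4.8 0.7 0.12
1.6 -4.8 0.5 0.119
2.0 -4.6 0.3 0.118
[0.45825229 0.16242883 0.1757433 ] [ 2.97900273 -0.10109218  0.29890301] [-3.  -4.9 13. ] 0.04417154169389334
```

View pics/b1_wz.png

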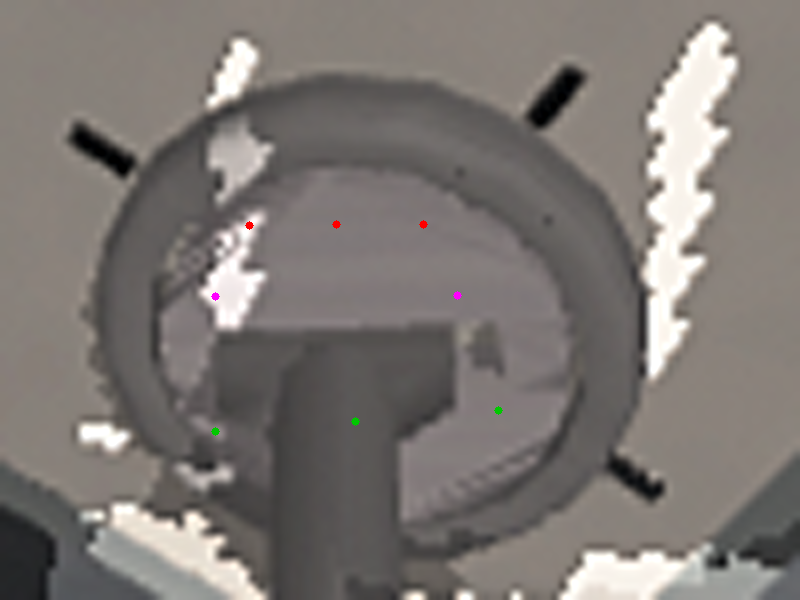

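View pics/b1_s.png

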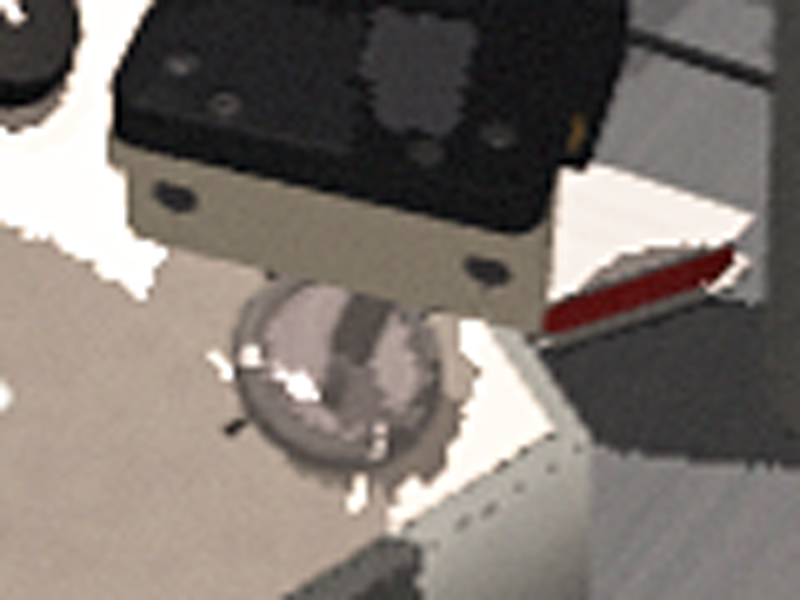

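>>> servo_tool --targets "-4 0 2 0.05; -4 -2.5 2.2 0.09; -3 -4 2 0.11; -1.5 -4.6 1.6 0.115; 0 -4.8 1.2 0.12; 0.8 -4.8 0.9 0.12; 1.4 -4.8 0.7 0.12"

```text
time: 26.05
tool_pos: [0.4575, 0.1814, 0.1718]
tool_rot: [3.098, -0.205, -0.45]
contact_force: [-11.9, -4.0, 18.5]
opening: 0.0437
```

```bash
python3 nx.py 1.65 1.9 3 1 .4 -2 -1; python3 look.py b2 .3;python3 wv.py b2 .4 1.5 280 160
```

```text
26.05 [0.4575 0.1814 0.1718] [ 3.098 -0.205 -0.45 ] F [-11.9  -4.   18.5] Fn 21.1 T [-1.46  1.7  -0.53]
jaw theta 1.695 decomp [ -1.91   7.3  -20.2 ] tiltz [ 0.164 -0.128 -0.978]
d want 0.401
-7.0 1.7 4.0 -0.048
1.7 -3.3 0.4 0.09
2.0 -3.1 0.4 0.089
2.1 -2.9 0.3 0.088
[0.45749096 0.18142986 0.17179639] [ 3.09750008 -0.20514816 -0.45044725] [-11.9  -4.   18.5] 0.043728244249209854
```

View pics/b2_wz.png

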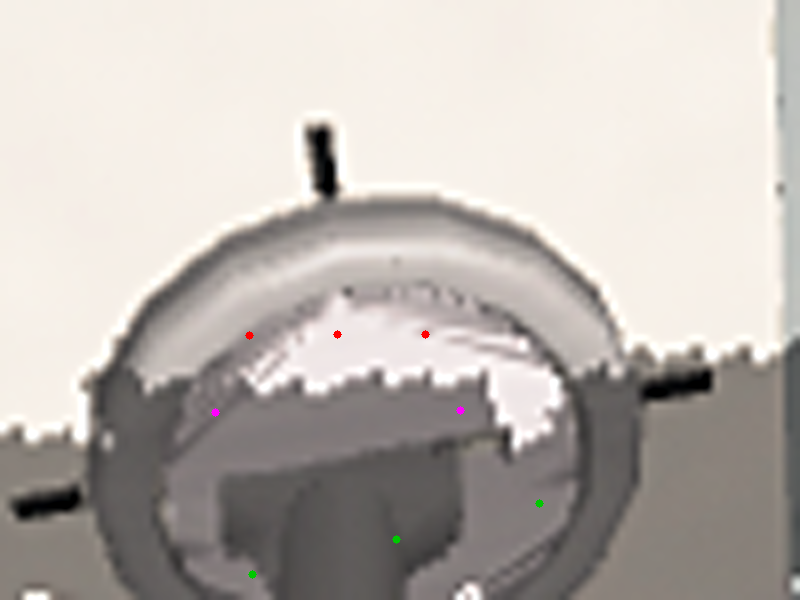

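View pics/b2_s.png

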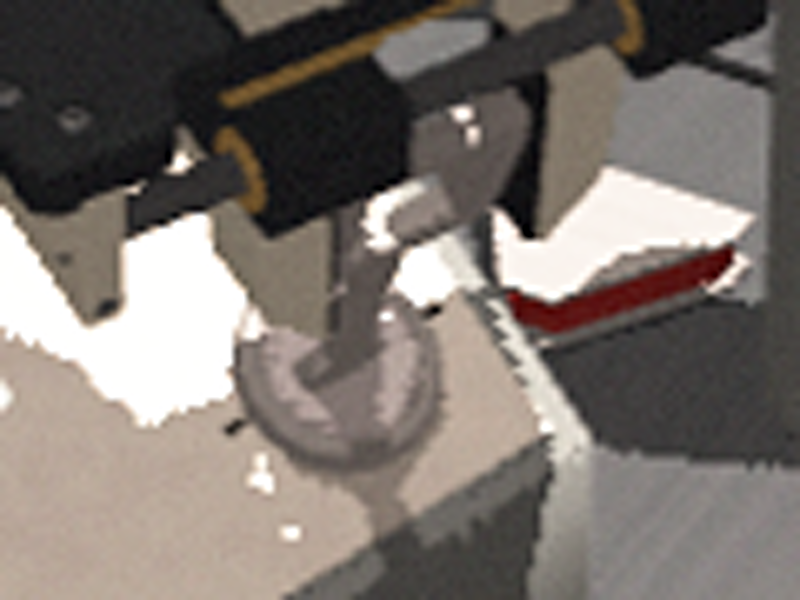

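>>> servo_tool --targets "-1 -2 1 0.09; 0 -2 0.6 0.09; 0 0 0 0"

```text
time: 26.52
tool_pos: [0.4592, 0.1855, 0.1722]
tool_rot: [3.137, -0.213, -0.635]
contact_force: [-3.3, -0.5, 4.3]
opening: 0.044
```

```bash
python3 nx.py 1.65 1.9 3 1 .3 -2 -1; python3 look.py b3 .3;python3 wv.py b3 .3 1.55 280 160
```

```text
26.525 [0.4592 0.1855 0.1722] [ 3.137 -0.213 -0.635] F [-3.3 -0.5  4.3] Fn 5.3 T [-0.43  0.56  0.31]
jaw theta 1.865 decomp [ -0.89  -2.74 -18.8 ] tiltz [ 0.168 -0.129 -0.977]
d want 0.368
-6.0 7.6 3.4 -0.229
1.7 -3.2 0.5 0.09
2.0 -3.1 0.4 0.089
2.1 -2.9 0.3 0.088
[0.4591695  0.18549778 0.17219079] [ 3.13745741 -0.213005   -0.63506311] [-3.3 -0.5  4.3] 0.0440212185686328
```

View pics/b3_wz.png

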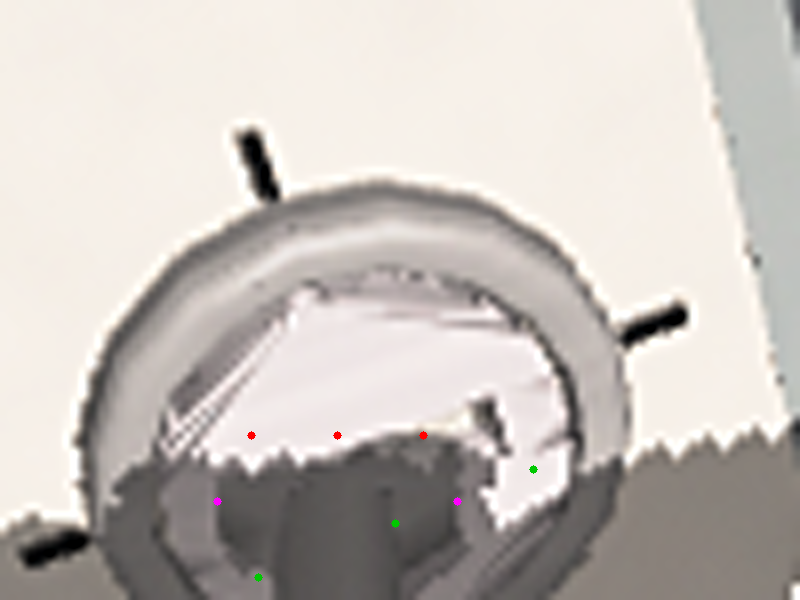

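>>> servo_tool --targets "0 0 -1 -0.08; -0.7 0.4 -2 -0.04; -1.8 1 -4.6 0; -2.5 1.4 -6.4 0; -3.5 2 -9 0; -3.5 2 -9 0; 0 0 0 0; 0 0 0 0"

```text
time: 27.62
tool_pos: [0.4376, 0.188, 0.2006]
tool_rot: [3.104, -0.208, -0.506]
contact_force: [-0.7, -0.1, -1.0]
opening: 0.0439
```

```bash
python3 look.py b4 .3; python3 - <<'E'
from h import *
s,p,w=pickle.load(open("b4.pkl","rb"))
cv2.imwrite("pics/b4_full.png",p["color"][:,:,::-1])
E
```

```text
[0.43755569 0.18796916 0.20064072] [ 3.103936   -0.20817983 -0.50596385] [-0.7 -0.1 -1. ] 0.04394595967047261
```

View pics/b4_w.png

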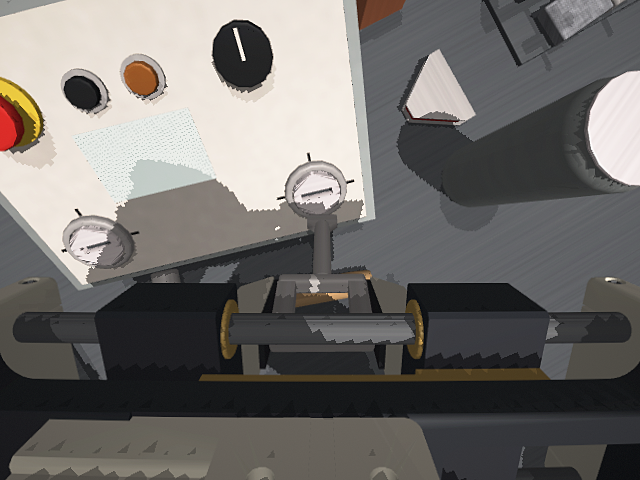

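View pics/b4_s.png

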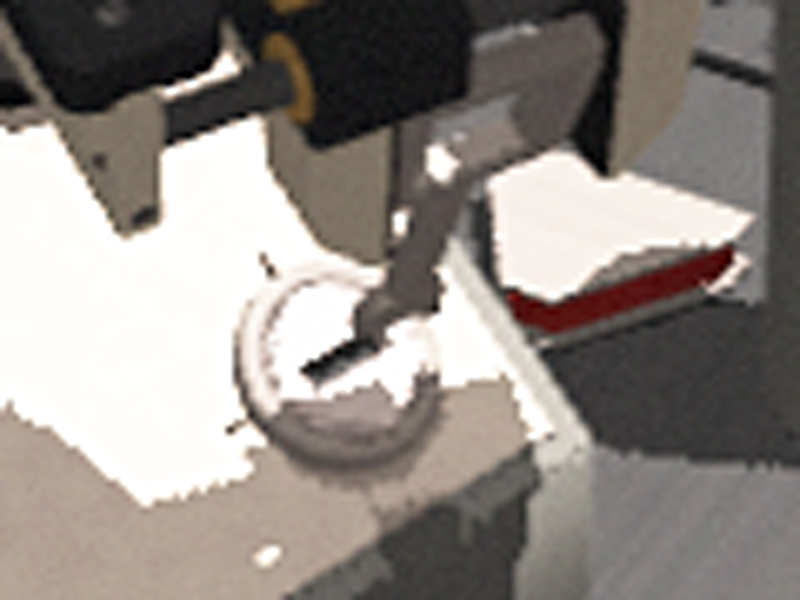

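>>> servo_tool --targets "5 1 -25 0; 6 1 -30 -0.12; 5 2 -30 -0.13; 5 2 -30 -0.13; 0 0 -10 -0.12; 0 0 0 0"

```text
time: 28.48
tool_pos: [0.4337, 0.1903, 0.329]
tool_rot: [3.004, -0.158, 0.015]
contact_force: [0.5, -0.2, -1.1]
opening: 0.0439
```

```bash
python3 - <<'E'
from h import *; from cell import telemetry
s=telemetry.observe();R=Rt(s);print(s["tool_pos"],s["tool_rot"],R.round(3).tolist())
print(go(s,[.44,-.23,.335]))
E
```

```text
[0.43373136 0.19028771 0.32901396] [ 3.00405245 -0.15764487  0.0148159 ] [[0.987, -0.007, 0.158], [0.015, -0.991, -0.135], [0.157, 0.135, -0.978]]
[  1.  417.2  51.8]
```

>>> servo_tool --targets "0 30 3.5 0; 0 40 5 0; 0 40 5 0; 0 40 5 0; 0 40 5 0; 0 40 5 0; 0 40 5 0; 0 40 5 0; 0 40 5 0; 0 36 4.5 0; 0 30 4 0; 0 0 0 0; 0 0 0 0"

```text
time: 30.1
tool_pos: [0.4291, -0.2425, 0.3199]
tool_rot: [3.015, -0.143, -0.024]
contact_force: [-0.2, -1.0, -1.7]
opening: 0.0438
```

```bash
python3 - <<'E'
from h import *; from cell import telemetry,cams
s=telemetry.observe();R=Rt(s);print(s["tool_pos"],s["tool_rot"],s["opening"])
p=cams.read_camera("side");w=cams.read_camera("wrist")
pickle.dump((s,p,w),open("c1.pkl","wb"))
cv2.imwrite("pics/c1_s.png",cv2.resize(p["color"][60:270,300:580,::-1],(800,600),interpolation=cv2.INTER_CUBIC));cv2.imwrite("pics/c1_w.png",w["color"][:,:,::-1])
E
```

```text
[ 0.42909719 -0.24254593  0.31990753] [ 3.0146645  -0.14253369 -0.02444471] 0.0437708845322869
```

View pics/c1_s.png

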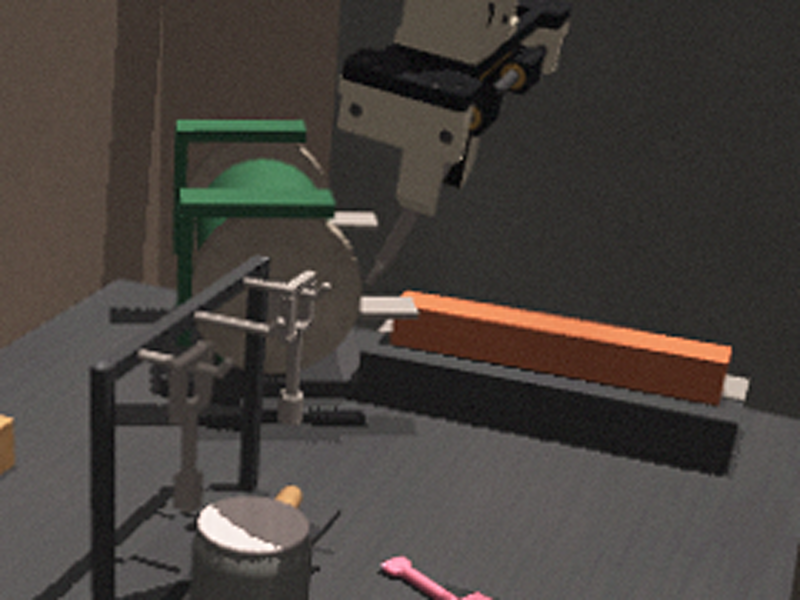

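View pics/c1_w.png

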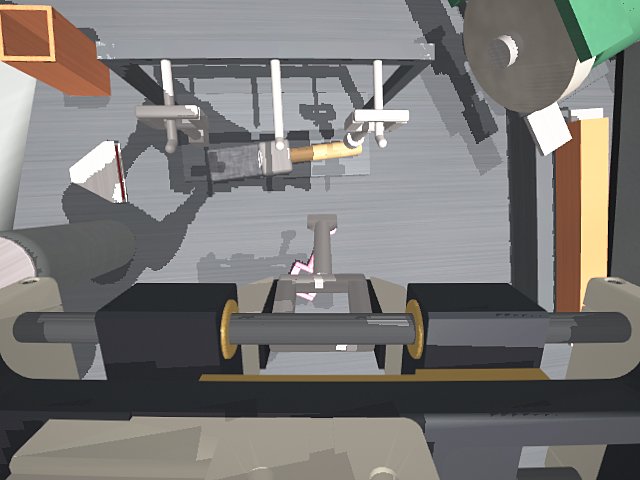

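```bash
python3 - <<'E'
from h import *
s,p,w=pickle.load(open("c1.pkl","rb"));R=Rt(s);tz=R[:,2]
G=s["tool_pos"]-.005*tz
def T(q): return G+q[0]*(np.sin(q[1])*R[:,0]+np.cos(q[1])*tz)+q[2]*R[:,1]
f=lambda q:np.r_[proj(p,T(q))[0]-[429.5,159],2*(proj(w,T(q))[0]-[322,215.5])]
r=least_squares(f,[.092,.4,0],x_scale=[.01,.1,.001]);q=r.x;print(q,r.fun)
k=-(np.sin(q[1])*R[:,0]+np.cos(q[1])*tz);print("k",k.round(3),"tip",T(q))
eye=T(q)+.107*k;print("eye",eye,"eye-tcp tool",(R.T@(eye-s["tool_pos"])*1000).round(1))
# bow centre line top in wrist
for X in (T(q)+.114*k,T(q)+.07*k,eye): print(proj(w,X)[0].round(1))
tgt=np.array([.522-.030,-.229,.2035+.0155]) # in front of hook
print("move to front",(R.T@(tgt-eye)*1000).round(1)); print((R.T@np.array([56e0,0,0])).round(1))
print(proj(w,[.5224,-.2285,.212])[0], proj(w,[.549,-.229,.2035])[0])
E
```

```text
[9.80033780e-02 2.91564254e-01 1.10034403e-04] [ 0.42688314 -0.00453198 -0.03214182 -0.07226327]
k [-0.416  0.131  0.9  ] tip [ 0.46921315 -0.25488877  0.23666471]
eye [ 0.42465741 -0.24082231  0.33292436] eye-tcp tool [ -2.6   0.1 -13.6]
[322.3 342.9]
[322.1 277.3]
[322.3 330.2]
move to front [ 50.2 -28.8 119.6]
[55.4 -2.4  7.7]
[279.62419489 144.12318313] [278.30374115 110.09146891]
```

```bash
cat > eye.py <<'E'
from h import *; from cell import telemetry
import sys
s=telemetry.observe();R=Rt(s)
E0=np.array([-2.6,0.1,-13.6])/1000
eye=s["tool_pos"]+R@E0
print(s["time"],"eye",eye.round(4),"rot",s["tool_rot"].round(3),"F",s["contact_force"].round(1),"op",s["opening"].round(4))
for a in sys.argv[1:]:
    t=np.array(list(map(float,a.split(","))));print(a,(R.T@(t-eye)*1000).round(1))
E
python3 eye.py .455,-.229,.218 .455,-.229,.26
```

```text
Traceback (most recent call last):
  File "eye.py", line 6, in <module>
    print(s["time"],"eye",eye.round(4),"rot",s["tool_rot"].round(3),"F",s["contact_force"].round(1),"op",s["opening"].round(4))
                                                                                                         ^^^^^^^^^^^^^^^^^^
AttributeError: 'float' object has no attribute 'round'
```

```bash
sed -i 's/s\["opening"\].round(4)/round(s["opening"],4)/' eye.py
python3 eye.py .455,-.229,.218 .455,-.229,.26
```

```text
30.2 eye [ 0.4249 -0.2405  0.3333] rot [ 3.014 -0.143 -0.023] F [-0.  -0.1 -1. ] op 0.0435
.455,-.229,.218 [ 13.1 -27.1 115.9]
.455,-.229,.26 [ 19.1 -21.8  74.6]
```

>>> servo_tool --targets "3 -6 20 0; 3 -6 22 0; 3 -6 22 0; 2 -5 22 0; 2 -4 20 0; 0 0 8 0; 0 0 0 0; 0 0 0 0"

```text
time: 31.2
tool_pos: [0.4619, -0.2245, 0.2063]
tool_rot: [3.012, -0.148, -0.017]
contact_force: [-0.1, -0.4, -1.2]
opening: 0.0436
```

```bash
python3 eye.py .455,-.229,.218 .500,-.229,.218 .55,-.229,.218; python3 - <<'E'
from h import *; from cell import telemetry,cams
s=telemetry.observe();R=Rt(s);eye=s["tool_pos"]+R@(np.array([-2.6,0.1,-13.6])/1000)
k=-(np.sin(.2916)*R[:,0]+np.cos(.2916)*R[:,2]);print(k.round(3))
p=cams.read_camera("side");w=cams.read_camera("wrist")
im=cv2.resize(p["color"][130:250,350:510,::-1],(800,600),interpolation=cv2.INTER_CUBIC)
for X in (eye,eye-.107*k,eye-.03*k,[.522,-.229,.212],[.522,-.229,.1965],[.519,-.229,.2]):
    u=(proj(p,X)[0]-[350,130]+.5)*5;cv2.circle(im,(int(u[0]),int(u[1])),3,(0,0,255),-1)
cv2.imwrite("pics/c2_s.png",im);cv2.imwrite("pics/c2_w.png",w["color"][:,:,::-1])
E
```

```text
31.2 eye [ 0.4574 -0.2228  0.2193] rot [ 3.012 -0.148 -0.017] F [-0.1 -0.4 -1.2] op 0.0436
.455,-.229,.218 [-2.5  6.1  1.7]
.500,-.229,.218 [42.   4.5  8.2]
.55,-.229,.218 [91.5  2.7 15.4]
[-0.422  0.131  0.897]
```

View pics/c2_s.png

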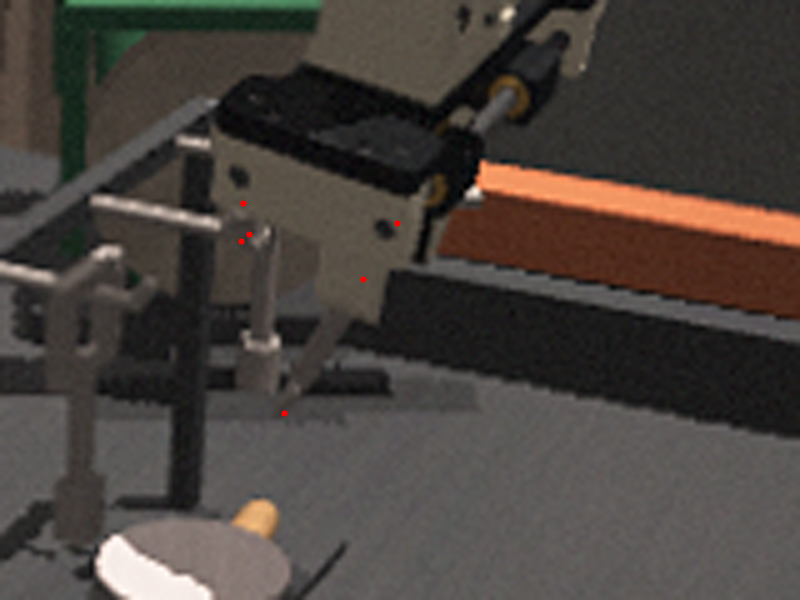

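View pics/c2_w.png

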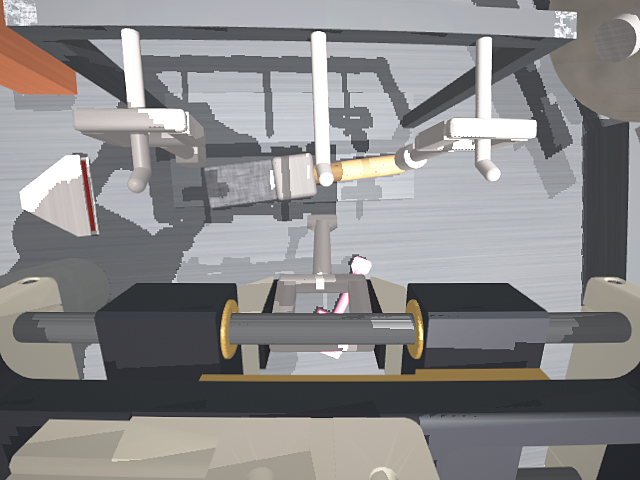

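>>> servo_tool --targets "0 5 1.3 0; 10 0 1.6 0; 10 0 1.5 0; 10 0 1.5 0; 8 0 1.2 0; 0 0 0 0; 0 0 0 0"

```text
time: 32.17
tool_pos: [0.5039, -0.2321, 0.2063]
tool_rot: [3.011, -0.15, -0.017]
contact_force: [0.1, 0.2, -0.6]
opening: 0.0437
```

```bash
python3 eye.py .500,-.229,.218 .548,-.229,.218; python3 - <<'E'
from h import *; from cell import telemetry,cams
s=telemetry.observe();R=Rt(s);eye=s["tool_pos"]+R@(np.array([-2.6,0.1,-13.6])/1000)
k=-(np.sin(.2916)*R[:,0]+np.cos(.2916)*R[:,2]);kx=np.cos(.2916)*R[:,0]-np.sin(.2916)*R[:,2];ky=R[:,1]
w=cams.read_camera("wrist")
x0,y0=250,130
im=cv2.resize(w["color"][y0:y0+120,x0:x0+160,::-1],(800,600),interpolation=cv2.INTER_CUBIC)
for X in (eye,eye-.03*k,eye-.03*k+.013*ky,eye-.03*k-.013*ky,eye+.013*ky,eye-.013*ky,[.522,-.229,.212],[.519,-.229,.2]):
    u=(proj(w,X)[0]-[x0,y0]+.5)*5;cv2.circle(im,(int(u[0]),int(u[1])),3,(0,0,255),-1)
cv2.imwrite("pics/c3_w.png",im)
E
```

```text
32.175 eye [ 0.4993 -0.2303  0.2193] rot [ 3.011 -0.15  -0.017] F [ 0.1  0.2 -0.6] op 0.0437
.500,-.229,.218 [ 0.5 -1.5  1.2]
.548,-.229,.218 [47.9 -3.2  8.2]
```

View pics/c3_w.png

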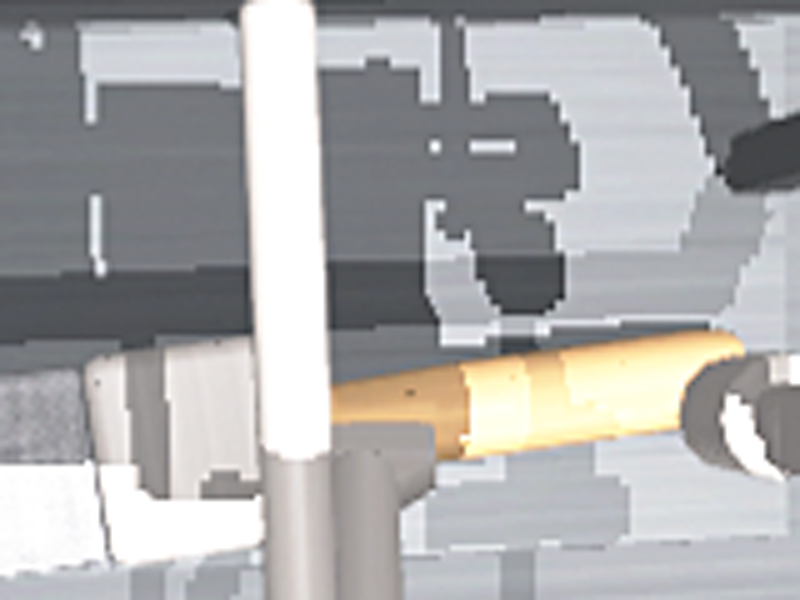

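```bash
python3 - <<'E'
from h import *; from cell import telemetry,cams
s=telemetry.observe();R=Rt(s);eye=s["tool_pos"]+R@(np.array([-2.6,0.1,-13.6])/1000)
k=-(np.sin(.2916)*R[:,0]+np.cos(.2916)*R[:,2]);ky=R[:,1]
w=cams.read_camera("wrist");p=cams.read_camera("side")
x0,y0=240,220
im=cv2.resize(w["color"][y0:y0+120,x0:x0+160,::-1],(800,600),interpolation=cv2.INTER_CUBIC)
for X,c in ((eye,(0,0,255)),(eye-.03*k+.013*ky,(0,0,255)),(eye-.03*k-.013*ky,(0,0,255)),(eye+.013*ky,(0,0,255)),(eye-.013*ky,(0,0,255)),([.522,-.229,.212],(0,200,0)),([.519,-.229,.2],(255,0,0))):
    u=(proj(w,X)[0]-[x0,y0]+.5)*5;cv2.circle(im,(int(u[0]),int(u[1])),4,c,-1)
cv2.imwrite("pics/c4_w.png",im)
cv2.imwrite("pics/c4_s.png",cv2.resize(p["color"][130:250,350:510,::-1],(800,600),interpolation=cv2.INTER_CUBIC))
E
```

```text
(no output)
```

View pics/c4_w.png

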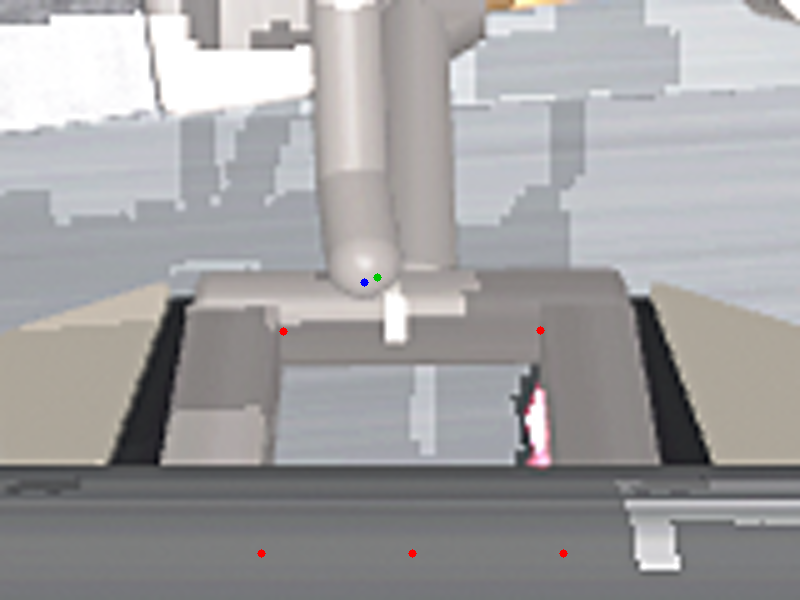

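View pics/c4_s.png

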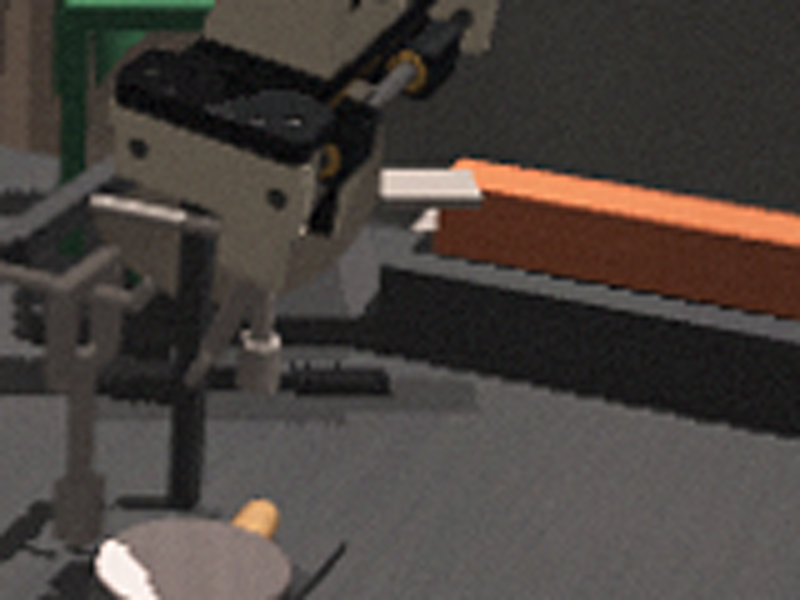

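>>> servo_tool --targets "0 -2.5 1.3 0; 8 0 1.2 0; 8 0 1.2 0; 0 0 0 0; 0 0 0 0"

```text
time: 32.95
tool_pos: [0.5214, -0.2304, 0.205]
tool_rot: [3.011, -0.15, -0.017]
contact_force: [0.2, -0.4, -1.0]
opening: 0.0437
```

```bash
python3 eye.py .548,-.229,.218; cat > wz.py <<'E'
from h import *; from cell import telemetry,cams
import sys
w=cams.read_camera("wrist");p=cams.read_camera("side");x0,y0=240,220
cv2.imwrite(f"pics/{sys.argv[1]}_w.png",cv2.resize(w["color"][y0:y0+120,x0:x0+160,::-1],(800,600),interpolation=cv2.INTER_CUBIC))
cv2.imwrite(f"pics/{sys.argv[1]}_s.png",cv2.resize(p["color"][130:250,350:510,::-1],(800,600),interpolation=cv2.INTER_CUBIC))
E
python3 wz.py c5
```

```text
32.95 eye [ 0.5168 -0.2287  0.2179] rot [ 3.011 -0.15  -0.017] F [ 0.2 -0.4 -1. ] op 0.0437
.548,-.229,.218 [30.9 -0.8  4.5]
```

View pics/c5_w.png

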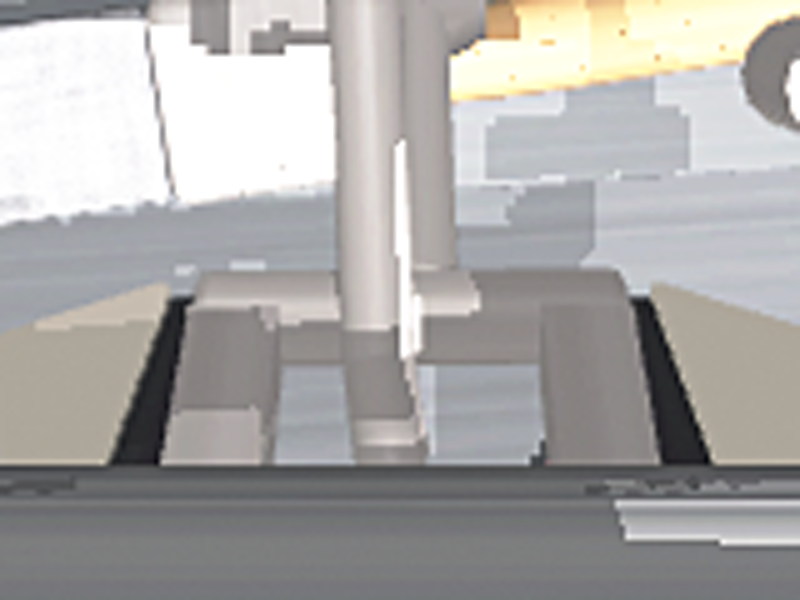

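Hook is entering the window, clear on both sides and force-free. Continue.

>>> servo_tool --targets "8 0 1.2 0; 8 0 1.2 0; 8 0 1.2 0; 7 -0.5 1 0; 0 0 0 0; 0 0 0 0"

```text
time: 33.8
tool_pos: [0.555, -0.2311, 0.205]
tool_rot: [3.011, -0.15, -0.017]
contact_force: [-0.4, 0.9, -1.3]
opening: 0.0435
```

```bash
python3 eye.py .548,-.229,.205; python3 wz.py c6
```

```text
33.8 eye [ 0.5505 -0.2294  0.2179] rot [ 3.011 -0.15  -0.017] F [-0.4  0.9 -1.3] op 0.0435
.548,-.229,.205 [-4.4 -2.  12.3]
```

View pics/c6_w.png

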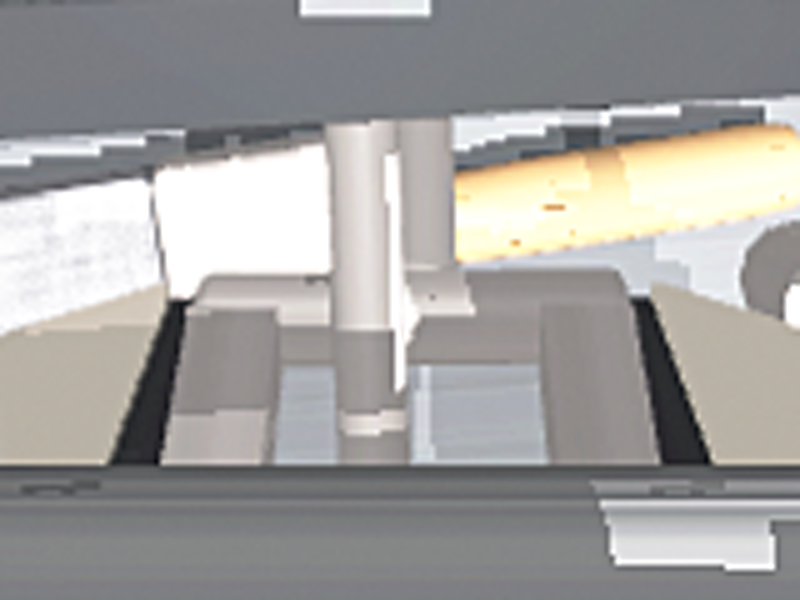

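View pics/c6_s.png

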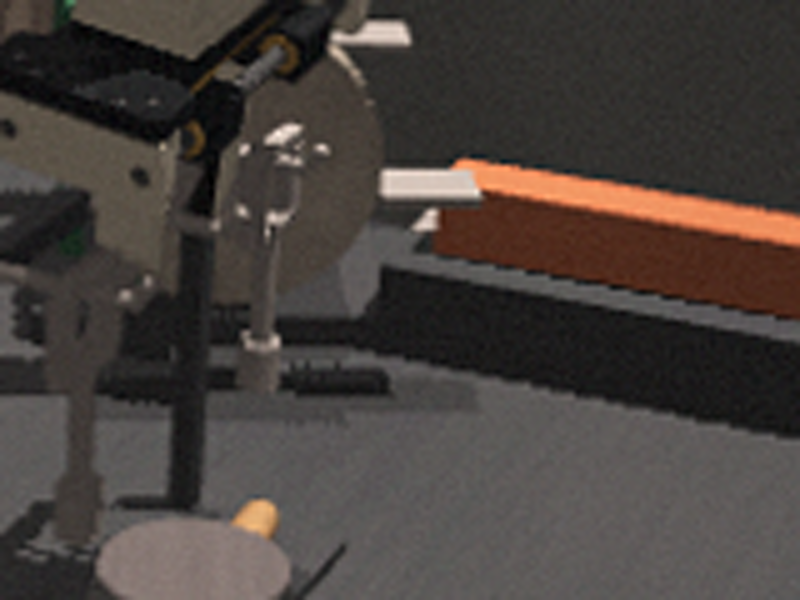

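>>> servo_tool --targets "-0.5 -0.4 3 0; -0.5 -0.4 3 0; -0.5 -0.4 3 0; -0.4 -0.3 2 0; -0.3 -0.2 1.5 0; -0.3 -0.2 1.5 0; -0.3 -0.2 1.5 0; 0 0 0 0" --squeeze 8

```text
time: 34.9
tool_pos: [0.5543, -0.2314, 0.1889]
tool_rot: [3.01, -0.151, -0.018]
contact_force: [-1.4, 0.2, 0.8]
opening: 0.044
```

```bash
python3 eye.py .548,-.229,.2035; python3 wz.py c7
```

```text
34.9 eye [ 0.5497 -0.2296  0.2018] rot [ 3.01  -0.151 -0.018] F [-1.4  0.2  0.8] op 0.044
.548,-.229,.2035 [-1.4 -0.3 -2. ]
```

View pics/c7_w.png

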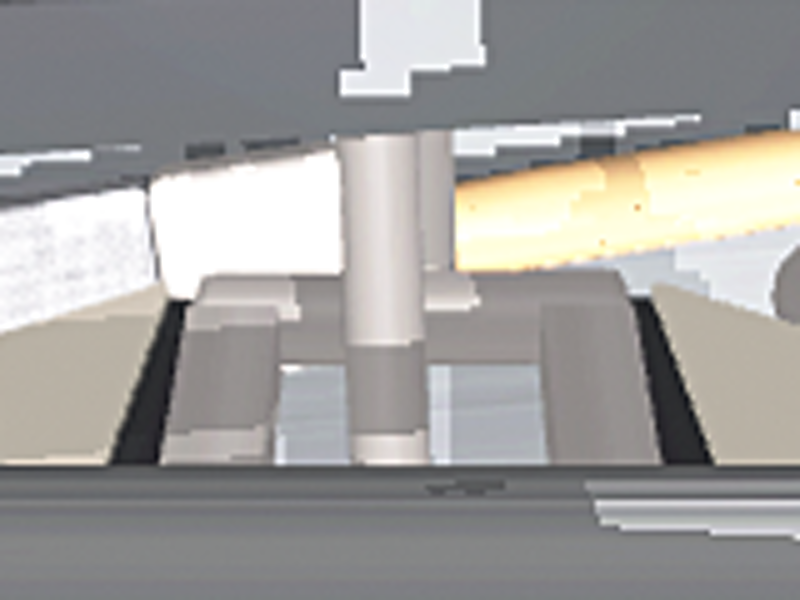

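View pics/c7_s.png

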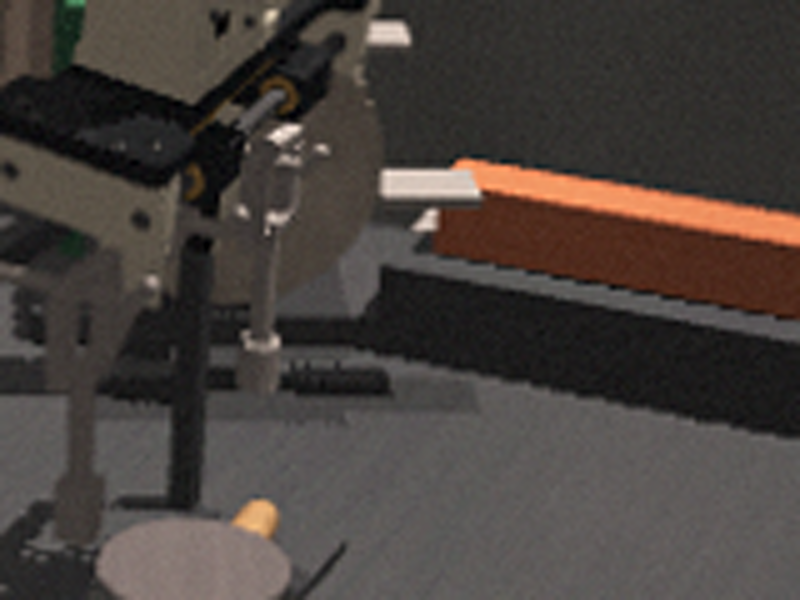

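>>> servo_tool --targets "-0.3 -0.2 1.5 0; -0.3 -0.2 1.5 0; -0.3 -0.2 1.5 0; 0 0 0 0" --squeeze 6

```text
time: 35.5
tool_pos: [0.5545, -0.2317, 0.1869]
tool_rot: [3.008, -0.155, -0.017]
contact_force: [-2.0, 0.0, 0.8]
opening: 0.044
```

```bash
python3 eye.py .548,-.229,.2035; python3 wz.py c8
```

```text
35.5 eye [ 0.5499 -0.2299  0.1998] rot [ 3.008 -0.155 -0.017] F [-2.   0.   0.8] op 0.044
.548,-.229,.2035 [-1.4 -0.3 -4. ]
```

View pics/c8_w.png

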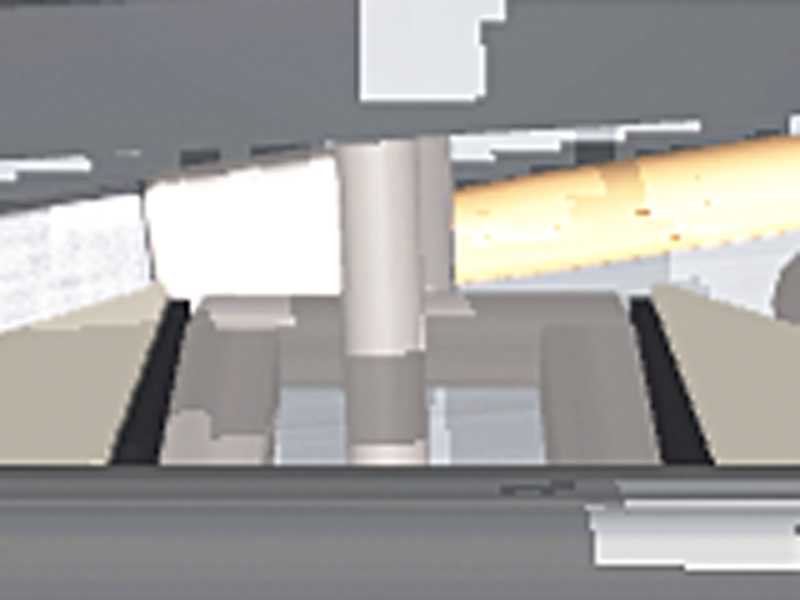

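>>> servo_tool --targets "-0.3 -0.2 1.5 0; -0.3 -0.2 1.5 0; 0 0 0 0" --squeeze 4

```text
time: 35.98
tool_pos: [0.5548, -0.2321, 0.1841]
tool_rot: [3.007, -0.156, -0.017]
contact_force: [-1.8, 0.9, 3.2]
opening: 0.0442
```

```bash
python3 eye.py .548,-.229,.2035; python3 wz.py c9
```

```text
35.975 eye [ 0.5502 -0.2303  0.197 ] rot [ 3.007 -0.156 -0.017] F [-1.8  0.9  3.2] op 0.0442
.548,-.229,.2035 [-1.1 -0.3 -6.8]
```

View pics/c9_w.png

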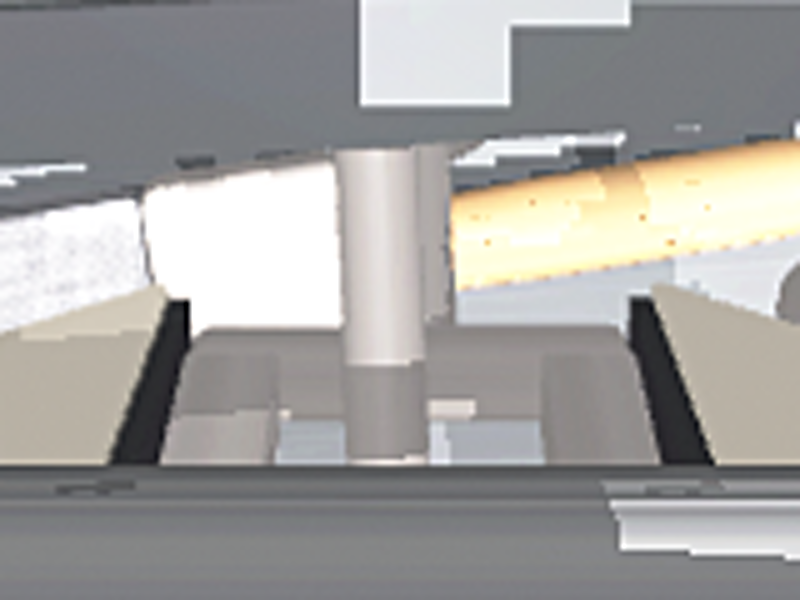

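View pics/c9_s.png

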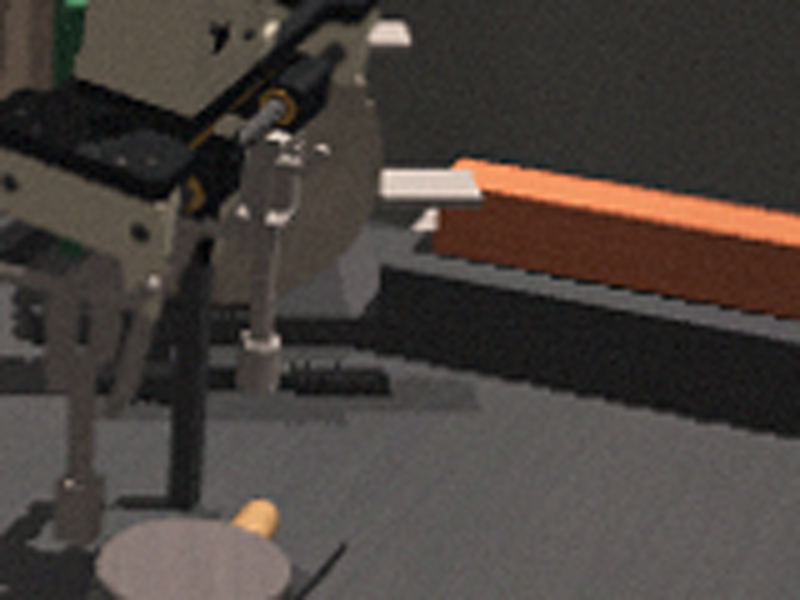

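>>> servo_tool --targets "0 0 0 0; 0 0 0 0; 0 0 0 0; 0 0 0 0" --hand 0.63

```text
time: 36.58
tool_pos: [0.5548, -0.2319, 0.1828]
tool_rot: [3.008, -0.155, -0.017]
contact_force: [0.7, -0.1, 0.3]
opening: 0.0579
```

```bash
python3 eye.py; python3 wz.py d1
```

```text
36.575 eye [ 0.5501 -0.2301  0.1958] rot [ 3.008 -0.155 -0.017] F [ 0.7 -0.1  0.3] op 0.0579
```

View pics/d1_w.png

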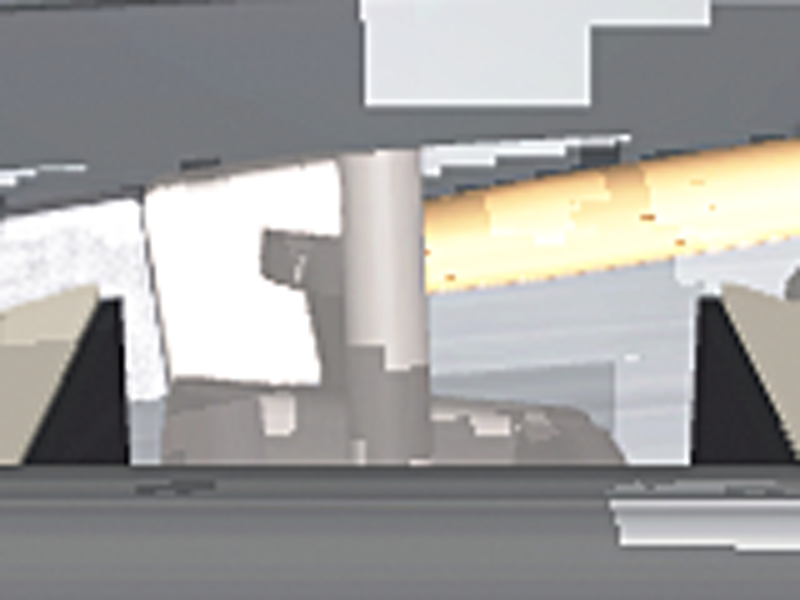

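View pics/d1_s.png

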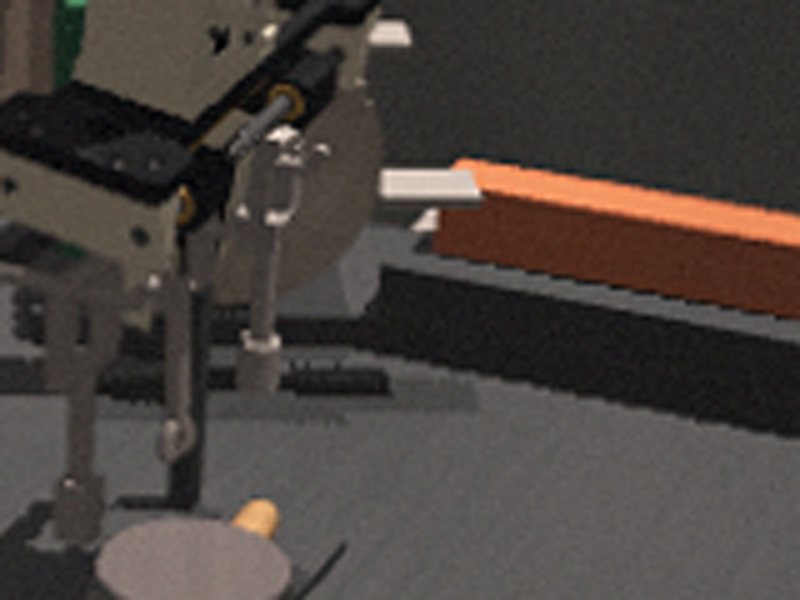

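>>> servo_tool --targets "0 0 -8 0; 0 0 -10 0; 0 0 -12 0; 0 0 -15 0; 0 0 -20 0; 0 0 -25 0; 0 0 -30 0; 0 0 -30 0; -20 0 -20 0; -30 0 -10 0; -30 0 -10 0; 0 0 0 0; 0 0 0 0"

```text
time: 38.3
tool_pos: [0.4432, -0.2022, 0.3744]
tool_rot: [3.001, -0.166, -0.015]
contact_force: [0.3, 0.2, 0.3]
opening: 0.058
```

```bash
python3 - <<'E'
from h import *; from cell import telemetry,cams
s=telemetry.observe();print(s["time"],s["tool_pos"],s["tool_rot"],s["contact_force"])
P={n:cams.read_camera(n) for n in ("side","top","wrist")}
pickle.dump(P,open("F.pkl","wb"))
for n in P: cv2.imwrite(f"pics/f_{n}.png",P[n]["color"][:,:,::-1])
a=cv2.resize(P["side"]["color"][140:260,330:450,::-1],(600,600),interpolation=cv2.INTER_CUBIC);cv2.imwrite("pics/f_c.png",a)
E
```

```text
38.3 [ 0.44318555 -0.20222311  0.37437588] [ 3.00141479 -0.1664063  -0.01526749] [0.26507226 0.22470289 0.31460351]
```

View pics/f_c.png

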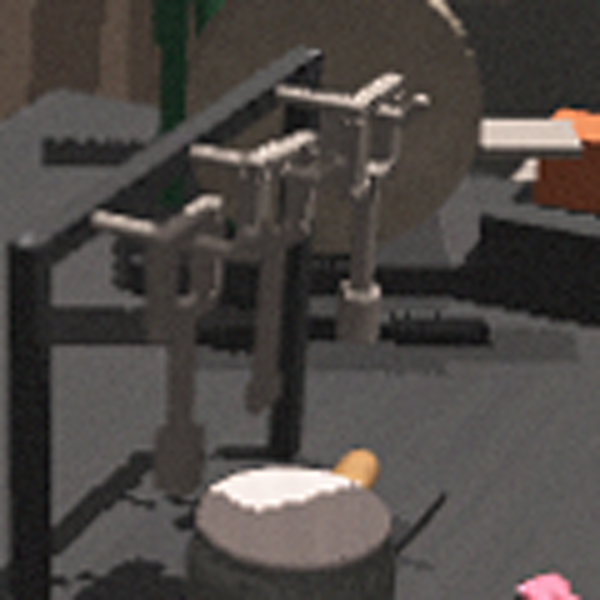

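View pics/f_top.png

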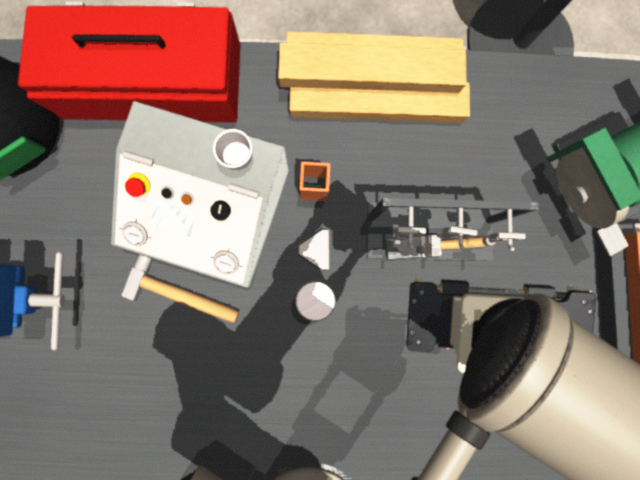

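View pics/f_side.png

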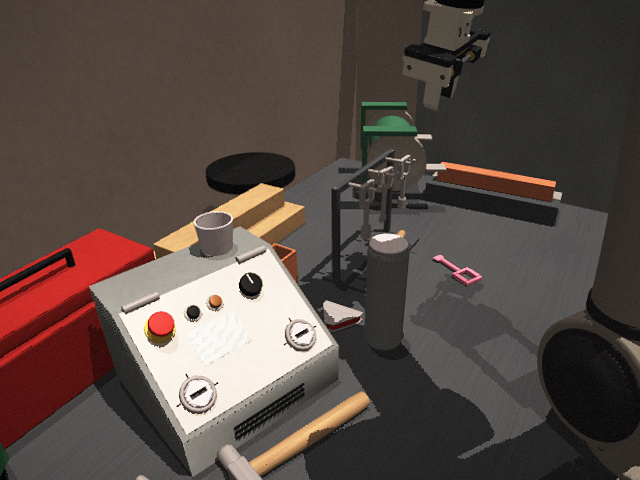

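>>> servo_tool --targets "0 0 0 0; 0 0 0 0; 0 0 0 0; 0 0 0 0; 0 0 0 0; 0 0 0 0; 0 0 0 0; 0 0 0 0; 0 0 0 0; 0 0 0 0; 0 0 0 0; 0 0 0 0; 0 0 0 0; 0 0 0 0; 0 0 0 0; 0 0 0 0; 0 0 0 0; 0 0 0 0; 0 0 0 0; 0 0 0 0"

```text
time: 40.95
tool_pos: [0.4443, -0.2022, 0.3724]
tool_rot: [3.003, -0.163, -0.014]
contact_force: [0.9, -0.1, -0.7]
opening: 0.0578
```

```bash
python3 - <<'E'
from h import *; from cell import telemetry,cams
ps=[cams.read_camera("side") for _ in range(6)];t=cams.read_camera("top")
P0=pickle.load(open("P0.pkl","rb"))
g=[cv2.GaussianBlur(p["color"][150:250,335:420],(5,5),0).astype(int) for p in ps]
print([int(abs(g[i]-g[0]).max()) for i in range(6)], s:=telemetry.observe()["time"])
I=cv2.INTER_CUBIC
a=[cv2.resize(x["color"][150:250,350:430,::-1],(400,500),interpolation=I) for x in (P0["side"],ps[-1])]
cv2.imwrite("pics/g1.png",np.hstack(a))
b=[cv2.resize(x["color"][195:255,390:530,::-1],(700,300),interpolation=I) for x in (P0["top"],t)]
cv2.imwrite("pics/g2.png",np.vstack(b))
b=[cv2.resize(x["color"][285:425,165:345,::-1],(400,311),interpolation=I) for x in (P0["side"],ps[-1])]
cv2.imwrite("pics/g3.png",np.hstack(b))
E
```

```text
[0, 4, 3, 4, 4, 3] 41.3
```

View pics/g1.png

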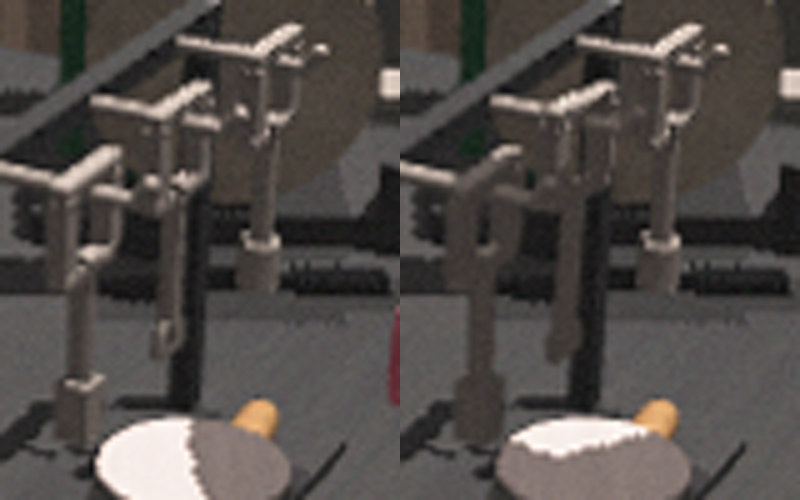

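View pics/g2.png

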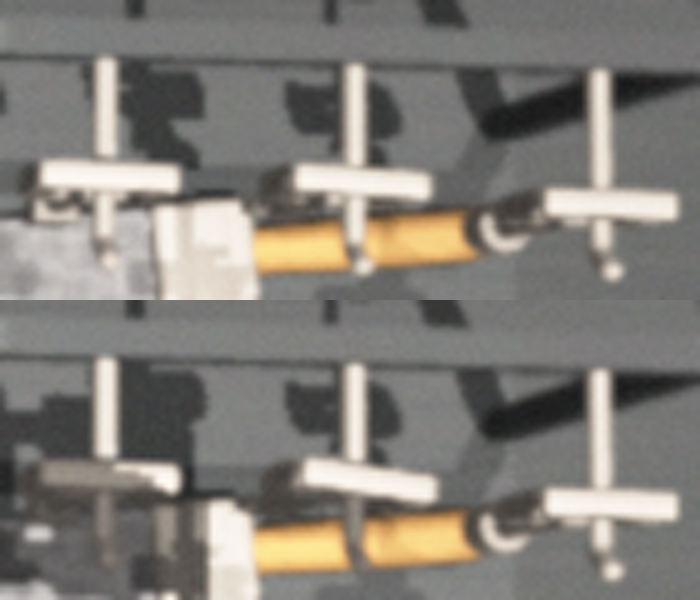

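View pics/g3.png

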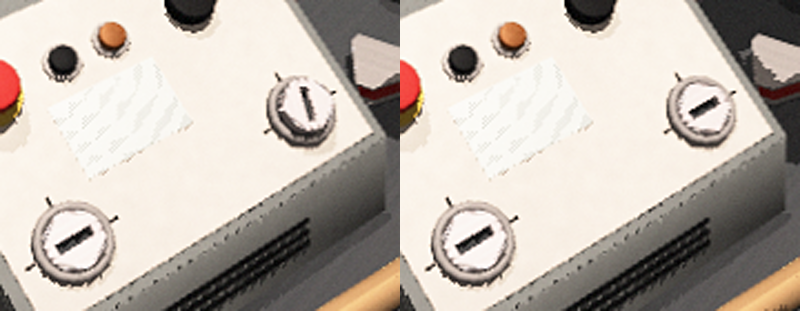

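```bash
python3 -c "
from cell import robot
print(robot.hand_in())"
```

```text
the job is handed in; nothing more can be done
None
```

I locked the undone fastener, hung the key back on its hook, and handed the job in at about 41 s of the 72 s. The report gives no verdict, so the checks below are my own.

**What I did:**
- I took the flat-bladed key, which hung on the middle hook, and fitted its blade into the right-hand fastener's slot (about 0.4 rad off).
- I turned the slot back to its upper stop, pressed the head in flush with its collar and turned it clockwise to the other stop.
- The tool cannot be tilted on purpose, so the key pivoted between the pads to follow the slope. I straightened it against the prong before letting go.

**Last checks in the pictures:**
- **Fasteners:** both slots are level with the side ticks and both heads are low.
- **Key:** it hangs upright on its own hook, with its eye about 1–2 mm from the start. It did not move across six frames. It sits turned about 8° on the prong.
- **Other things:** the other keys, can, brush, hammer, magnet, tube and tin look unmoved. The robot touches nothing.

**What was off:**
- An early move out to the reach limit took joint 3 to 0.036, just under the stated 0.04. I don't know whether that counts as passing its range.
- The tool drifted about 10–12° off vertical over the run. I allowed for this.
- The pink look-alike was lying down by about 10 s. The gripper was not near it as far as I can tell, and I never meant to touch it.

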